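# Expand a batch of sleeves

## Robot

A 6-joint arm with a two-finger parallel gripper is mounted at the origin on the work surface. World frame = base frame: x ahead of the robot, y to its left, z up, the work surface at z = 0. Lengths are in m, angles in rad, forces in N, time in s.
With the tool pointing down it reaches from about 0.325 to 0.85 m from the base axis. Payload 15.5 kg.
Tool frame: the origin (TCP) lies at the very end of the fingers, on their centre line; the grasp point (between the pads) lies 19 mm behind it; y points along the fingers, z is the direction in which the jaws open and shut, and the axes are right-handed (so a half turn about y gives the same grasp; the last joint's range is limited). The gripper opens to 91 mm and grips with 3 to 60 N. Pads are 32 mm wide; open, the fingers measure 118 mm over their backs; the gripper's body (76 mm by 178 mm) begins 60 mm behind the grasp point.
Start: joints at [-1.216, 0.494, 1.345, -0, 1.302, -0.096], TCP at [0.272, -0.563, 0.214] pointing down, gripper open.
Joint ranges: [-2.91, 2.91], [-0.82, 2.16], [0.22, 2.67], [-1.22, 4.37], [0.12, 2.79], [-3.08, 3.08]. Speed limits (rad/s): [1.89, 1.89, 2.57, 3.01, 3.01, 3.01].

## Interface

Orientations are given as a 3x3 rotation matrix whose columns are the frame's x, y, z axes.
In Python, from workcell import ctrl gives the robot as it stands.
- The arm moves only by the tool play_rows, never from a script. Its argument "plan" is a list of rows, each a list of 7 numbers: the closure, from 0 (fully open) to 1 (shut), then the shift along the tool's x, y, z in mm, then the turn, a rotation vector about the tool's x, y, z in degrees. In form: [[jaw, dx, dy, dz, ax, ay, az], ...]. A call has 1 to 5 rows; each row is the pose to reach, as a shift and turn from the pose commanded when the call began, along the tool's axes at that moment; what a row does not reach only later rows make up. A row lasts 1/8 s, in which the tool goes at most 62.5 mm and 10.7 degrees, less where a joint would pass 70% of its speed; a pose out of reach is approached as far as the arm can. A call with a gripper value outside its range is refused whole. The fingers move at their own pace and stop on an object; "squeeze" is the grip in N (left out, the last holds). Time passes only in rows, so rows that repeat a pose let the fingers close. It gives the time, the measured TCP pose, the force and the opening at its end, in the units of the state.
- ctrl.observe(): the state, without advancing time (a new reading comes with each control period).
- ctrl.capture(name): name is "scene" or "top" or "wrist"; returns (picture, depth): 384x512x3 uint8, red, green, blue; 384x512 float32, m along the optical axis (not along the pixel's ray), 0 where there is no reading.
- ctrl.camera_model(name): a dict with "intrinsics" (3x3 intrinsics, pixels), "k1" (the pictures are not rectified: a ray, as slopes to the right and down, at radius r is drawn at 1 + k1 r^2 times it, then the intrinsics apply), "eye" and "rotation" of the camera in the world. Camera axes: x right, y down, z forward; pixel columns grow to the right and rows downward; lengths in m; the calibration is good to about 2 mm. A picture is of the moment at which its call begins: read the wrist's pose just before it. camera_model takes no time and is no camera call; for the wrist camera it gives the pose at the moment of the call.
- ctrl.finish_job(): hands the job in, once; it reports no verdict.
The state is a dict: "t": time; "joint_positions": joint angles; "qd": joint speeds; "tau": joint torques, N m; "position": TCP position; "ee_rot": TCP orientation; "wrist_force": force on the tool from outside, world axes, zero at the start; "torque": the same for the moment, N m; "opening": finger opening in m.
Only numpy, scipy, OpenCV 4.12 (cv2) and the standard library are available. Lean on these libraries where they do the work, as an engineer would, in place of code of your own. Each camera call takes 0.05 s, during which the arm holds its last target. There are 200 camera calls.

## Task

With the hooked rod, catch the eye under the hood of the sleeve expander, draw its carriage fully out to the stop, and put the rod back in its rest. Slip every sleeve on the bench that is 52 mm wide and 56 mm tall fully down over a carriage post of its own, leaving the shorter, slimmer and taller look-alikes and everything else on the bench where they are. Then, with the sleeves loaded, pull the knobbed lever on the hood to the end of its stroke and ease it slowly back to rest without letting it fly, and finally stand those sleeves upright on the rubber mat.

Things in the scene. Friction and masses are not known exactly. Their poses are not given: they have to be found in the camera images.
- machine: Sleeve expander, a grey machine fixed to the bench: a flat bed 270 mm wide (top 18 mm above the bench, ends at y = +150 mm) with a sliding carriage, its rear under a flat hood. Origin: bench level, under the middle of the hood's front edge. +y points out of the hood, the way the carriage is drawn (roughly world +y); x along the width; z up.
- carriage: Aluminium plate 230 mm wide (x), 90 mm long (y), deck 30 mm above the bench, with three posts in a row along x. Axes as the machine. Origin: bench level under the middle post. Slides only along the machine's y: machine y = -125 mm fully in (starts 0 to 15 mm out from that), +95 mm at its outer stop. Drags with about 3 N and stays where left.
- eye (a point): Centre of the pull eye on the carriage's front edge: a steel ring lying flat, its vertical hole 40 mm across, of 8 mm bar, 40 mm above the bench, 65 mm in front (+y) of the row of posts. At the start hidden under the hood, 45 to 60 mm behind the hood's front edge.
- post0 (a point): Foot of a carriage post, on the deck (30 mm above the bench): the middle of where a sleeve's underside sits. Post: steel, upright, 24 mm diameter, 40 mm tall, coned at the top. Posts are 75 mm apart along the carriage's x; this is the one at x = -75 mm.
- post1 (a point): Foot of a carriage post, on the deck (30 mm above the bench): the middle of where a sleeve's underside sits. Post: steel, upright, 24 mm diameter, 40 mm tall, coned at the top. Posts are 75 mm apart along the carriage's x; this is the one at x = 0 mm.
- post2 (a point): Foot of a carriage post, on the deck (30 mm above the bench): the middle of where a sleeve's underside sits. Post: steel, upright, 24 mm diameter, 40 mm tall, coned at the top. Posts are 75 mm apart along the carriage's x; this is the one at x = 75 mm.
- lever (a joint): Angle (rad) of the sprung lever on the hood, turning about the machine's x axis; pivot 170 mm above the bench at machine x = 0, y = -100 mm. Values: 0 at rest (leaning 0.15 from upright to machine -y), 1.0 at the end of its stroke (leaning 0.85 to machine +y). Spring: about 3 N at the knob at the start, 8 N at the end; let go, it flies back.
- knob (a point): Centre of the lever's black drum knob, 36 mm diameter, 32 mm wide along the machine's x with flat ends, on a 12 mm rod, 140 mm from the pivot; about 308 mm above the bench at rest; at full stroke 92 mm above the pivot and 105 mm to its +y. Can be gripped from above on its flat ends; it turns between the fingers.
- hood (a point): Middle of the front edge of the hood (the ledge), on its underside, 130 mm above the bench. Hood: flat slab 280 mm wide, 15 mm thick, reaching 240 mm back (machine -y), on two front pillars (14 mm thick, centred 132 mm to either side, 20 mm back) and a rear wall.
- hook: Hooked rod, 0.2 kg: wooden handle 100 mm long (x), 18 wide (y), 26 high (z), from whose front a 10 mm steel rod runs on along +x; at x = 160 mm it turns straight down and ends 43 mm below the rod's axis. Origin: middle of the handle's underside; rod axis 13 mm above that. Balances within 35 mm ahead of the handle's middle. Starts in its rest, hook down.
- rest: The rod's fixed rest: base 190 x 70 mm, two open-topped forks, 12 mm thick. Origin: bench level under the hook's origin as it lies in the rest (45 mm up); axes as the hook's there. Handle lies in the fork at x = -36 mm (30 mm wide, floor 45 mm up), rod in that at x = +80 mm (24 mm wide, floor 53 mm up); cheeks rise 22 mm above the floors.
- mat: Flat black rubber mat fixed to the bench between the machine and the sleeves, empty at first: 220 mm (x) by 110 mm (y), top 5 mm above the bench. Origin: bench level under its centre. Holds three sleeves standing in a row along x, 65 mm apart.
- sleeve_1: A plain steel sleeve (open tube) standing upright on the bench: outer diameter 52 mm, bore 34 mm, height 56 mm, 130 to 250 g. Origin: centre of its underside, z up along its axis. One of the two or three sleeves to be worked; absent in some starts.
- sleeve_2: A plain steel sleeve (open tube) standing upright on the bench: outer diameter 52 mm, bore 34 mm, height 56 mm, 130 to 250 g. Origin: centre of its underside, z up along its axis. One of the two or three sleeves to be worked; absent in some starts.
- sleeve_3: A plain steel sleeve (open tube) standing upright on the bench: outer diameter 52 mm, bore 34 mm, height 56 mm, 130 to 250 g. Origin: centre of its underside, z up along its axis. One of the two or three sleeves to be worked; absent in some starts.
- sleeve_short: A plain steel look-alike sleeve of the wrong size, standing on the bench, to be left there: same 52 mm diameter and 34 mm bore but only 36 mm high. Origin: centre of its underside.
- sleeve_slim: A plain steel look-alike sleeve of the wrong size, standing on the bench, to be left there: 56 mm high but only 38 mm in outer diameter, bore 20 mm (does not pass over a post). Origin: centre of its underside.
- sleeve_tall: A plain steel look-alike sleeve of the wrong size, standing on the bench, to be left there: same 52 mm diameter and 34 mm bore but 78 mm high. Origin: centre of its underside.
- hammer: A hammer lying near the robot. A bystander, not to be disturbed. Origin at its underside or middle.
- driver: A screwdriver lying beyond the sleeves. A bystander, not to be disturbed. Origin at its underside or middle.
- oil: A grey bottle, 52 mm diameter, 120 mm high, standing beyond the sleeves. A bystander, not to be disturbed. Origin at its underside or middle.
- partsbox: An open cardboard box, 110 x 80 x 40 mm. A bystander, not to be disturbed. Origin at its underside or middle.
- spool: A solid brass disc, 44 mm diameter, 30 mm high. A bystander, not to be disturbed. Origin at its underside or middle.
- gaugeblock: A dark steel block, 90 x 40 x 30 mm. A bystander, not to be disturbed. Origin at its underside or middle.
There are look-alikes about, which are no part of the job. Leave any orange look-alike of the sleeve_tall alone.

How it is judged:
By the outcome, as a careful person would: the job done as asked, in the order asked, and still so for the second after the job is handed in, with the robot touching nothing.
Of sleeve_1, sleeve_2, sleeve_3 only 2 to 3 are there at a start; the rules pass over those that are not, and their reading is None.
At some moment in a run one of sleeve_1, sleeve_2, sleeve_3 may be knocked a few centimetres aside while the robot is not near it.
It also fails if it takes over 210 s, if anything falls off the work surface, if the arm or the gripper's body presses on something with over 40 N, if the wrist force passes 120 N, or if a joint passes its speed limit or range.

## Working session

There is one attempt and no reset: what is moved stays moved. The work goes in short steps, Python scripts to look and compute and a tool call to move; the robot and the scene stay as the last step left them, time stands still between calls to the robot, and variables do not carry over. Pictures are saved under pics/ and viewed, about 12 in all and at most 16, crops included, and the job is handed in when it is done.

Besides the shell and the picture viewer there is one more tool, called after ">>>" in YAML: its name, and indented under it one key for each argument. play_rows: Moves the arm, as the interface text tells. Its arguments: {"type":"object","properties":{"plan":{"type":"array"},"squeeze":{"type":"number"}},"required":["plan"]}

```bash
mkdir -p pics; ls
cat > h.py <<'E'
import numpy as np, cv2
from workcell import ctrl
def save(name,fn):
    im,d=ctrl.capture(name); m=ctrl.camera_model(name)
    np.savez('pics/'+fn+'.npz',im=im,d=d,K=m['intrinsics'],k1=m['k1'],eye=m['eye'],R=m['rotation'])
    cv2.imwrite('pics/'+fn+'.png',im[:,:,::-1]); return im,d,m
def load(fn):
    z=np.load('pics/'+fn+'.npz'); return z['im'],z['d'],dict(intrinsics=z['K'],k1=float(z['k1']),eye=z['eye'],rotation=z['R'])
def rays(uv,m):
    K=np.array(m['intrinsics']); uv=np.atleast_2d(np.float64(uv))
    x=(uv-K[:2,2])/[K[0,0],K[1,1]]; s=x.copy()
    for _ in range(10): s=x/(1+m['k1']*(s**2).sum(1,keepdims=True))
    return np.c_[s,np.ones(len(s))]
def plane(uv,m,z):
    d=rays(uv,m)@np.array(m['rotation']).T; e=np.array(m['eye'])
    return e+d*((z-e[2])/d[:,2])[:,None]
def cloud(d,m):
    v,u=np.mgrid[:d.shape[0],:d.shape[1]]
    r=rays(np.c_[u.ravel(),v.ravel()],m)*d.ravel()[:,None]
    p=r@np.array(m['rotation']).T+np.array(m['eye']); p[d.ravel()==0]=np.nan
    return p.reshape(*d.shape,3)
E
python3 - <<'E'
from h import *
s=ctrl.observe(); print(s['position'],s['ee_rot'],s['opening'])
for n in('scene','top'):
    im,d,m=save(n,n+'0'); print(n,m,(d>0).mean())
E
```

```text
pics
[ 0.27217693 -0.5621937   0.2133167 ] [[-9.00096884e-01 -4.51540631e-04  4.35689563e-01]
 [-4.35689783e-01  1.18513970e-03 -9.00096111e-01]
 [-1.09923031e-04 -9.99999196e-01 -1.26347219e-03]] 0.09142743603134826
scene {'intrinsics': array([[464.7445412 ,   0.        , 256.69861373],
       [  0.        , 464.7445412 , 186.50007042],
       [  0.        ,   0.        ,   1.        ]]), 'k1': -0.13324403599389048, 'eye': array([1.39099341, 0.5558294 , 1.06503555]), 'rotation': array([[-5.14598728e-01,  5.70816771e-01, -6.39809630e-01],
       [ 8.57430773e-01,  3.43267946e-01, -3.83379170e-01],
       [ 7.86877459e-04, -7.45878899e-01, -6.66081113e-01]])} 0.986053466796875
top {'intrinsics': array([[350.90918647,   0.        , 252.85722104],
       [  0.        , 350.90918647, 193.29665818],
       [  0.        ,   0.        ,   1.        ]]), 'k1': -0.029212624865628242, 'eye': array([0.48336002, 0.05286333, 1.0738031 ]), 'rotation': array([[-0.01405377, -0.99344708,  0.1134257 ],
       [-0.99986153,  0.0129515 , -0.01044912],
       [ 0.00891161, -0.11355685, -0.99349153]])} 0.9959360758463541
```

View pics/scene0.png

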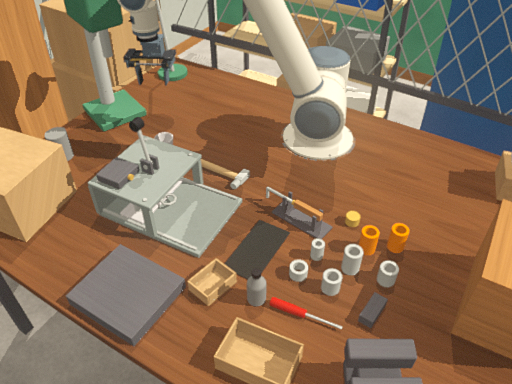

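View pics/top0.png

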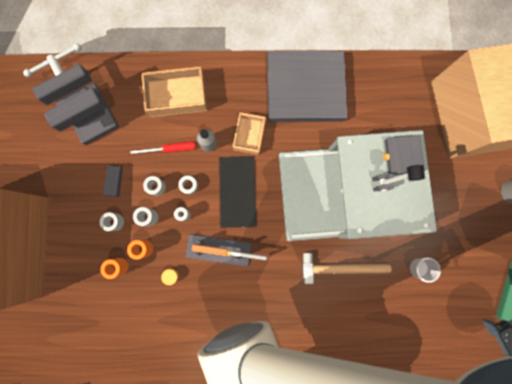

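```bash
cat > a.py <<'E'
from h import *
im,d,m=load('top0'); P=cloud(d,m)
for c in [(154,185),(188,184),(111,221),(145,216),(181,214),(139,250),(113,268)]:
    u,v=c; Q=P[v-20:v+20,u-20:u+20].reshape(-1,3)
    Q=Q[(Q[:,2]>.02)&(Q[:,2]<.11)]
    c0=P[v,u][:2]; Q=Q[np.hypot(*(Q[:,:2]-plane([c],m,.05)[0,:2]).T)<.04]
    zt=np.percentile(Q[:,2],85); T=Q[Q[:,2]>zt-.006]
    (cx,cy),(w,h),_=cv2.minAreaRect(np.float32(T[:,:2]*1000))
    print(c,'z',round(zt*1000),'c',round(cx),round(cy),'size',round(w),round(h),len(T))
hsv=cv2.cvtColor(im,cv2.COLOR_RGB2HSV)
# mat
mk=((P[:,:,2]<.012)&(hsv[:,:,2]<60)).astype(np.uint8); mk[:, :210]=0; mk[:,265:]=0; mk[:150]=0; mk[232:]=0
Q=P[mk>0]; r=cv2.minAreaRect(np.float32(Q[:,:2]*1000)); print('mat',r,np.median(Q[:,2]))
# hood: z~.145
mk=(abs(P[:,:,2]-.145)<.006); mk[:, :300]=0; mk[:,445:]=0
Q=P[mk];r=cv2.minAreaRect(np.float32(Q[:,:2]*1000)); print('hood',r,cv2.boxPoints(r).round(),len(Q))
mk=(abs(P[:,:,2]-.018)<.005); mk[:, :270]=0; mk[:,350:]=0; mk[:140]=0; mk[250:]=0
Q=P[mk];r=cv2.minAreaRect(np.float32(Q[:,:2]*1000)); print('bed',r,cv2.boxPoints(r).round(),len(Q))
# rod/rest
mk=(P[:,:,2]>.05)&(P[:,:,2]<.09); mk[:, :180]=0; mk[:,280:]=0; mk[:225]=0; mk[275:]=0
Q=P[mk]; print('rod',len(Q),Q.min(0),Q.max(0))
o=mk&(hsv[:,:,0]<20)&(hsv[:,:,1]>120); v,u=np.nonzero(o); Q=P[o]; print('handle',cv2.minAreaRect(np.float32(Q[:,:2]*1000)),np.median(Q[:,2]), u.min(),u.max())
mk=(P[:,:,2]>.002)&(P[:,:,2]<.04)&(hsv[:,:,2]<110); mk[:, :180]=0; mk[:,280:]=0; mk[:228]=0; mk[275:]=0
Q=P[mk]; print('restbase',cv2.minAreaRect(np.float32(Q[:,:2]*1000)),np.median(Q[:,2]))
# knob
v,u=np.mgrid[:384,:512]
mk=(P[:,:,2]>.27)&(u>380)&(u<450)&(v>140)&(v<200); Q=P[mk]; print('knob',Q.min(0),Q.max(0),np.median(Q,0),len(Q))
S=cv2.resize(im[130:290,90:290],None,fx=3.9,fy=3.7,interpolation=2); cv2.imwrite('pics/cropA.png',S[:,:,::-1])
E
python3 a.py
```

```text
(154, 185) z 57 c 628 336 size 50 48 146
(188, 184) z 37 c 631 239 size 50 49 134
(111, 221) z 56 c 523 462 size 51 49 157
(145, 216) z 78 c 535 356 size 50 48 156
(181, 214) z 57 c 542 255 size 35 35 95
(139, 250) z 78 c 441 371 size 51 50 168
(113, 268) z 78 c 391 445 size 51 48 166
mat ((524.379638671875, 39.60778045654297), (15.802528381347656, 40.4768180847168), 67.35711669921875) 0.004921468961562869
hood ((612.48193359375, -317.3504638671875), (281.64593505859375, 241.29457092285156), 3.8287737369537354) [[ 464. -206.]
 [ 480. -447.]
 [ 761. -428.]
 [ 745. -188.]] 7153
bed ((600.253173828125, -138.54525756835938), (272.2403869628906, 183.2357940673828), 3.8402652740478516) [[ 458.  -56.]
 [ 471. -239.]
 [ 742. -221.]
 [ 730.  -38.]] 4986
rod 448 [0.40827007 0.00729089 0.0500129 ] [0.46386889 0.21974832 0.07653952]
handle ((437.4192810058594, 165.14273071289062), (105.05802917480469, 17.82137680053711), 81.3607406616211) 0.07018129613403712 192 229
restbase ((440.8998718261719, 116.46696472167969), (111.27516174316406, 299.5496520996094), 7.922483921051025) 0.006980432669367986
knob [ 0.59560695 -0.33509282  0.27005679] [ 0.62767872 -0.29891478  0.32860935] [ 0.61111144 -0.31023145  0.32152955] 284
```

View pics/cropA.png

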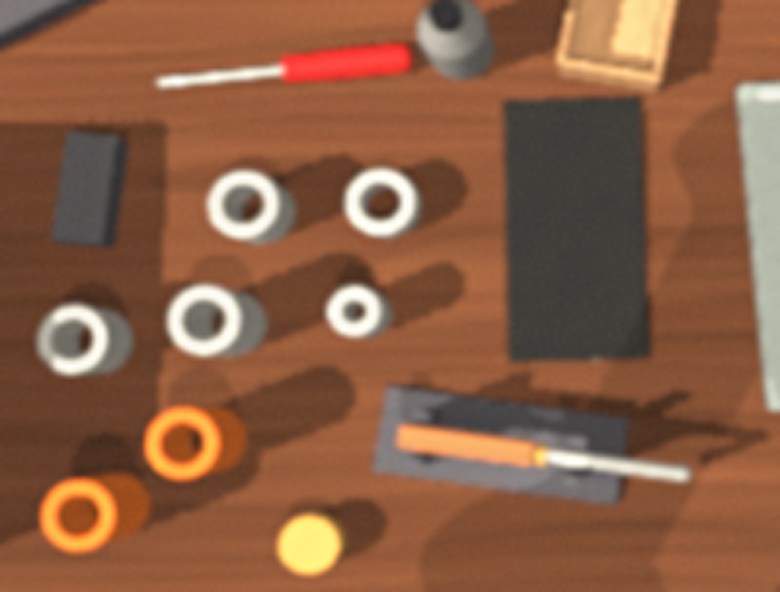

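Run:
```python
from h import *
im,d,m=load('top0')
f=lambda x,y:(90+(x+.5)/3.9-.5,130+(y+.5)/3.7-.5)
c=plane([f(*p) for p in [(505,100),(642,97),(650,357),(512,358)]],m,.005)*1000; print('mat',c.round(),c.mean(0).round())
h=plane([f(398,437),f(534,454)],m,.071)*1000; r=plane([f(560,458),f(690,474)],m,.063)*1000
print('handle top ends',h.round(),'rod',r.round())
for a,b in (h,r,(h[0],r[1])): print(np.degrees(np.arctan2(*(b-a)[1::-1])),np.linalg.norm((b-a)))
b=plane([f(388,387),f(630,415),f(616,502),f(375,470)],m,.008)*1000;print('base',b.round(),b.mean(0))
im,d,m=load('scene0'); print('eye',plane([(168,201)],m,.040)*1000)
P=cloud(d,m)
S=cv2.resize(im[165:225,140:200],None,fx=6,fy=6,interpolation=2)
T=cv2.resize(im[170:245,250:345],None,fx=6,fy=6,interpolation=2)
o=np.zeros((450,930,3),np.uint8);o[:360,:360]=S;o[:450,360:]=T;cv2.imwrite('pics/cropB.png',o[:,:780,::-1])
```

```text
mat [[721. 145.   5.]
 [722.  36.   5.]
 [505.  33.   5.]
 [506. 140.   5.]] [614.  88.   5.]
handle top ends [[445. 217.  71.]
 [431. 119.  71.]] rod [[427. 101.  63.]
 [414.   6.  63.]]
-98.18138091084529 99.47746820597537
-98.1371422866107 95.59923950996942
-98.44690153480666 213.98289270141228
base [[483. 236.   8.]
 [458.  49.   8.]
 [389.  60.   8.]
 [417. 245.   8.]] [436.63274977 147.56249008   8.        ]
eye [[ 613.32230054 -242.48420306   40.        ]]
```

View pics/cropB.png

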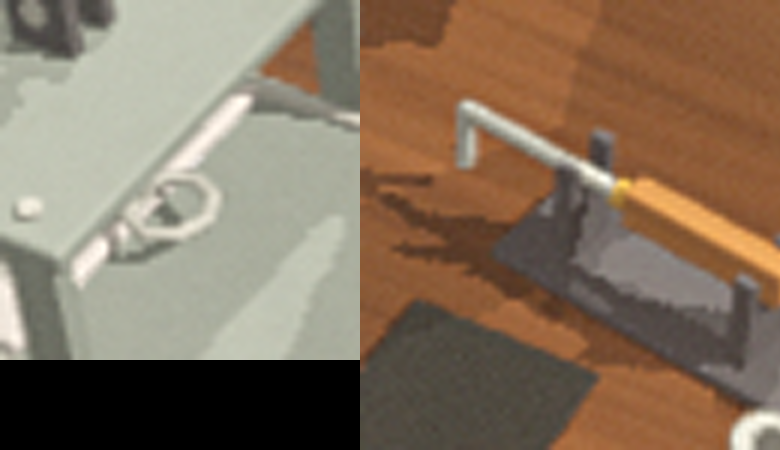

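>>> play_rows:
  plan:
    - [0,-170,26,-212,0,0,0]
    - [0,-170,26,-212,0,0,0]
    - [0,-170,26,-212,0,0,0]
    - [0,-170,26,-212,0,0,0]
    - [0,-170,26,-212,0,0,0]
  squeeze: 40

```text
t: 0.72
position: [0.3327, -0.2943, 0.1875]
ee_rot: [[-0.899, -0.001, 0.437], [-0.437, 0.002, -0.899], [0.0, -1.0, -0.002]]
wrist_force: [0.4, -0.5, -0.1]
opening: 0.0912
```

>>> play_rows:
  plan:
    - [0,-170,26,-212,0,0,0]
    - [0,-170,26,-212,0,0,0]
    - [0,-170,26,-212,0,0,0]
    - [0,-170,26,-212,0,0,0]
    - [0,-170,26,-212,0,0,0]

```text
t: 1.35
position: [0.3934, -0.0299, 0.1616]
ee_rot: [[-0.899, -0.001, 0.438], [-0.438, 0.0, -0.899], [0.0, -1.0, -0.001]]
wrist_force: [-0.3, -1.2, -0.6]
opening: 0.0915
```

>>> play_rows:
  plan:
    - [0,-119,18,-148,0,-56,0]
    - [0,-119,18,-148,0,-56,0]
    - [0,-119,18,-148,0,-56,0]
    - [0,-119,18,-148,0,-56,0]
    - [0,-119,18,-148,0,-56,0]

```text
t: 1.98
position: [0.436, 0.1533, 0.1435]
ee_rot: [[-0.173, -0.001, 0.985], [-0.985, -0.0, -0.173], [0.0, -1.0, -0.001]]
wrist_force: [0.3, -1.3, 0.7]
opening: 0.0911
```

```bash
cat >> h.py <<'E'
def rel(p,ang):
    """tool-frame shift (mm) and turn (deg) to TCP p (mm) with tool x at world angle ang, pointing down"""
    from scipy.spatial.transform import Rotation as Ro
    s=ctrl.observe(); R=np.array(s['ee_rot']); a=np.radians(ang)
    x=np.array([np.cos(a),np.sin(a),0]); y=np.array([0,0,-1.]); T=np.c_[x,y,np.cross(x,y)]
    print('t',round(s['t'],2),'pos',(np.array(s['position'])*1000).round(1),'xang',round(float(np.degrees(np.arctan2(R[1,0],R[0,0])))%360,1),
      'F',np.round(s['wrist_force'],1),'op',round(s['opening']*1000,1))
    print(' rel',(R.T@(np.array(p)-np.array(s['position'])*1000)).round(1),np.degrees(Ro.from_matrix(R.T@T).as_rotvec()).round(1))
E
python3 - <<'E'
from h import *
rel([436,153,39],261.8)
im,d,m=load('scene0'); print('eye',plane([(170,199)],m,.040)*1000)
im,d,m=save('wrist','w1')
print(m['eye'],m['intrinsics'])
P=cloud(d,m); mk=(P[:,:,2]>.066)&(P[:,:,2]<.08); h=cv2.cvtColor(im,cv2.COLOR_RGB2HSV); mk&=(h[:,:,0]<20)&(h[:,:,1]>110)
Q=np.float32(P[mk][:,:2]*1000); print(len(Q),cv2.minAreaRect(Q) if len(Q)>5 else '')
E
```

```text
t 1.98 pos [436.  153.3 143.5] xang 260.0 F [ 0.3 -1.3  0.7] op 91.1
 rel [3.000e-01 1.045e+02 1.000e-01] [ 0.  -1.8  0. ]
eye [[ 602.6037532 -242.867392    40.       ]]
[0.44694786 0.22031376 0.3131378 ] [[333.45613824   0.         255.30064774]
 [  0.         333.45613824 196.68105429]
 [  0.           0.           1.        ]]
2330 ((436.4534912109375, 169.1549530029297), (98.98851013183594, 18.008312225341797), 81.76057434082031)
```

View pics/w1.png

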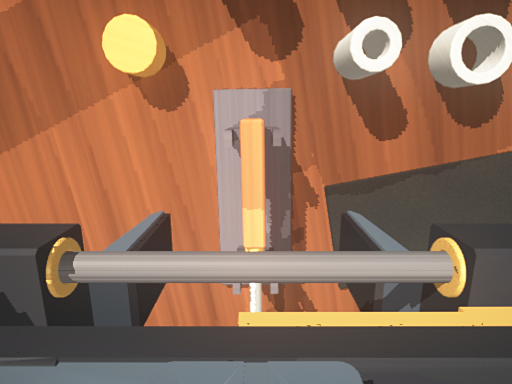

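>>> play_rows:
  plan:
    - [0,0,50,-2,0,-2,0]
    - [0,0,104,-2,0,-2,0]
    - [0,0,104,-2,0,-2,0]
    - [0,0,104,-2,0,-2,0]
    - [1,0,104,-2,0,-2,0]

```text
t: 2.65
position: [0.4355, 0.1528, 0.0418]
ee_rot: [[-0.148, 0.003, 0.989], [-0.989, 0.001, -0.148], [-0.001, -1.0, 0.003]]
wrist_force: [0.2, 0.1, 0.2]
opening: 0.0838
```

>>> play_rows:
  plan:
    - [1,0,0,0,0,0,0]
    - [1,0,0,0,0,0,0]
    - [1,0,0,0,0,0,0]
    - [1,0,0,0,0,0,0]
    - [1,0,0,0,0,0,0]

```text
t: 3.28
position: [0.4342, 0.1526, 0.0399]
ee_rot: [[-0.147, -0.0, 0.989], [-0.989, -0.0, -0.147], [0.0, -1.0, -0.0]]
wrist_force: [-0.4, -0.0, 0.1]
opening: 0.0341
```

>>> play_rows:
  plan:
    - [1,0,-15,0,0,0,0]
    - [1,0,-40,0,0,0,0]
    - [1,0,-71,0,0,0,0]
    - [1,0,-71,0,0,0,0]
    - [1,0,-71,0,0,0,0]

```text
t: 3.9
position: [0.4339, 0.1525, 0.1103]
ee_rot: [[-0.147, -0.001, 0.989], [-0.989, -0.0, -0.147], [0.0, -1.0, -0.001]]
wrist_force: [0.1, 0.4, -1.3]
opening: 0.0163
```

Run:
```python
from h import *
rel([593,-32,110],273.8)
```

```text
t 3.9 pos [433.9 152.5 110.3] xang 261.5 F [ 0.1  0.4 -1.3] op 16.3
 rel [159.1   0.3 184.5] [  0.  -12.3   0. ]
```

Run:
```python
from h import *
im,d,m=save('scene','s2'); P=cloud(d,m)
cv2.imwrite('pics/s2c.png',cv2.resize(im[120:260,220:380],None,fx=4,fy=4,interpolation=2)[:,:,::-1])
```

```text
(no output)
```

View pics/s2c.png

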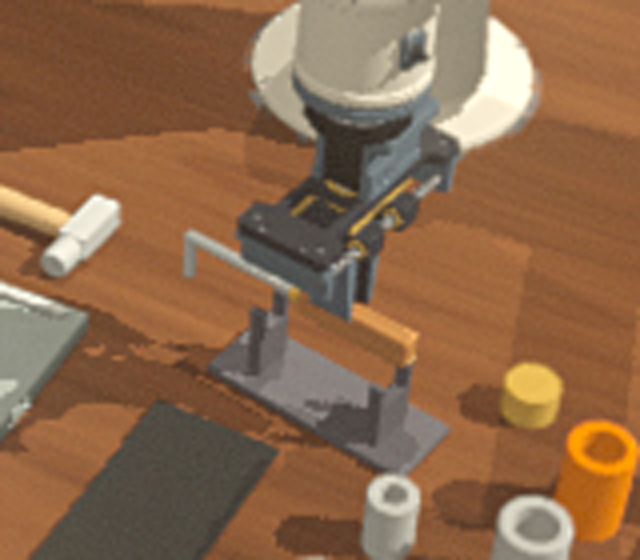

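Run:
```python
from h import *
im,d,m=load('s2'); P=cloud(d,m)*1000
a=np.radians(261.5); X=np.array([np.cos(a),np.sin(a)]); Y=np.array([-X[1],X[0]])
o=np.array([433.9,152.5])
q=P[:,:,:2]-o; s=q@X; t=q@Y
for lo,hi in [(-60,-45),(-45,-30),(-30,-18),(35,55),(55,80),(80,110),(110,138)]:
    k=(s>lo)&(s<hi)&(abs(t)<12)&(P[:,:,2]>60)&(P[:,:,2]<140); z=P[:,:,2][k]
    print(lo,hi,k.sum(), np.percentile(z,[5,50,95]).round() if k.sum() else '', np.median(t[k]).round(1) if k.sum() else '')
k=(s>135)&(s<155)&(abs(t)<15)&(P[:,:,2]>40)&(P[:,:,2]<140); print('tip',P[k].min(0),P[k].max(0),s[k].min(),s[k].max())
```

```text
-60 -45 47 [ 89. 109. 115.] 8.1
-45 -30 45 [ 89. 109. 114.] 7.4
-30 -18 30 [ 90. 109. 114.] 7.0
35 55 15 [ 97. 102. 108.] 6.5
55 80 29 [ 65.  99. 105.] 3.4
80 110 22 [ 97. 101. 104.] 4.5
110 138 25 [ 97. 101. 106.] 3.4
tip [410.1197254    5.97160669  57.77218169] [422.70909521  15.8451209  103.62332584] 137.16148860665342 147.7018005542298
```

>>> play_rows:
  plan:
    - [1,0,15,0,0,0,0]
    - [1,0,30,0,0,0,0]
    - [1,0,42,0,0,0,0]
    - [1,0,42,0,0,0,0]
    - [1,0,42,0,0,0,0]

```text
t: 4.58
position: [0.434, 0.1526, 0.0684]
ee_rot: [[-0.147, -0.001, 0.989], [-0.989, -0.0, -0.147], [0.0, -1.0, -0.001]]
wrist_force: [0.1, 0.3, -2.3]
opening: 0.0173
```

>>> play_rows:
  plan:
    - [0.5,0,0,0,0,0,0]
    - [0.5,0,0,0,0,0,0]
    - [0.5,0,0,0,0,0,0]
    - [0.5,0,0,0,0,0,0]
    - [0.5,0,15,0,0,0,0]

```text
t: 5.2
position: [0.435, 0.1528, 0.0544]
ee_rot: [[-0.147, 0.002, 0.989], [-0.989, 0.0, -0.147], [-0.001, -1.0, 0.002]]
wrist_force: [0.4, 1.3, -0.5]
opening: 0.0456
```

>>> play_rows:
  plan:
    - [0.5,0,14,0,0,0,0]
    - [0.5,0,14,0,0,0,0]
    - [1,0,14,0,0,0,0]
    - [1,0,14,0,0,0,0]
    - [1,0,14,0,0,0,0]

```text
t: 5.82
position: [0.4344, 0.1527, 0.0403]
ee_rot: [[-0.147, 0.001, 0.989], [-0.989, 0.0, -0.147], [-0.0, -1.0, 0.001]]
wrist_force: [-2.4, 0.7, 1.0]
opening: 0.0186
```

>>> play_rows:
  plan:
    - [1,0,0,0,0,0,0]
    - [1,0,0,0,0,0,0]
    - [1,0,0,0,0,0,0]
    - [1,0,0,0,0,0,0]
    - [1,0,0,0,0,0,0]

```text
t: 6.45
position: [0.4344, 0.1527, 0.0402]
ee_rot: [[-0.147, 0.0, 0.989], [-0.989, 0.0, -0.147], [-0.0, -1.0, 0.0]]
wrist_force: [-1.0, -0.5, 7.4]
opening: 0.0178
```

Run:
```python
from h import *
rel([593,-32,110],273.8)
im,d,m=save('scene','s3'); P=cloud(d,m)*1000
a=np.radians(261.5); X=np.array([np.cos(a),np.sin(a)]); Y=np.array([-X[1],X[0]])
q=P[:,:,:2]-np.array([433.9,152.5]); s=q@X; t=q@Y
for lo,hi in [(-60,-45),(-45,-30),(55,80),(80,110),(110,138)]:
    k=(s>lo)&(s<hi)&(abs(t)<12)&(P[:,:,2]>35)&(P[:,:,2]<140); z=P[:,:,2][k]
    print(lo,hi,k.sum(), np.percentile(z,[5,50,95]).round() if k.sum() else '', np.median(t[k]).round(1) if k.sum() else '')
```

```text
t 6.45 pos [434.4 152.7  40.2] xang 261.5 F [-1.  -0.5  7.4] op 17.8
 rel [159.4 -69.7 184. ] [ -0.  -12.3  -0. ]
-60 -45 43 [39. 69. 74.] 6.5
-45 -30 43 [ 52.  69. 138.] 4.7
55 80 0  
80 110 7 [55. 61. 65.] 2.9
110 138 27 [55. 62. 65.] 3.3
```

>>> play_rows:
  plan:
    - [1,0,-12,0,0,0,0]
    - [1,0,-40,0,0,0,0]
    - [1,0,-70,0,0,0,0]
    - [1,0,-70,0,0,0,0]
    - [1,0,-70,0,0,0,0]

```text
t: 7.12
position: [0.434, 0.1526, 0.1098]
ee_rot: [[-0.147, -0.0, 0.989], [-0.989, -0.0, -0.147], [0.0, -1.0, -0.0]]
wrist_force: [0.2, 0.2, -2.3]
opening: 0.0174
```

>>> play_rows:
  plan:
    - [1,30,0,35,0,-3,0]
    - [1,65,0,75,0,-6,0]
    - [1,100,0,115,0,-9,0]
    - [1,135,0,155,0,-12.3,0]
    - [1,159,0,184,0,-12.3,0]

```text
t: 7.75
position: [0.5935, -0.0336, 0.1086]
ee_rot: [[0.067, -0.002, 0.998], [-0.998, 0.0, 0.067], [-0.0, -1.0, -0.002]]
wrist_force: [0.1, 0.6, -1.5]
opening: 0.0177
```

>>> play_rows:
  plan:
    - [1,0,14,0,0,0,0]
    - [1,0,28,0,0,0,0]
    - [1,0,28,0,0,0,0]
    - [1,0,28,0,0,0,0]

```text
t: 8.25
position: [0.5925, -0.031, 0.0819]
ee_rot: [[0.068, -0.001, 0.998], [-0.998, 0.0, 0.068], [-0.0, -1.0, -0.001]]
wrist_force: [-0.2, -0.4, -2.4]
opening: 0.0176
```

Run:
```python
from h import *
rel([596,-99,82],273.8)
im,d,m=save('scene','s4'); P=cloud(d,m)*1000
s=ctrl.observe(); a=np.radians(273.8); X=np.array([np.cos(a),np.sin(a)]); Y=np.array([-X[1],X[0]])
q=P[:,:,:2]-np.array(s['position'])[:2]*1000; t=q@Y; s=q@X
for lo,hi in [(-60,-45),(-45,-30),(55,80),(80,110),(110,138),(140,160)]:
    k=(s>lo)&(s<hi)&(abs(t)<14)&(P[:,:,2]>45)&(P[:,:,2]<130); z=P[:,:,2][k]
    print(lo,hi,k.sum(), np.percentile(z,[0,5,50,95]).round() if k.sum() else '', np.median(t[k]).round(1) if k.sum() else '')
cv2.imwrite('pics/s4c.png',cv2.resize(im[120:270,90:300],None,fx=3.5,fy=3.5,interpolation=2)[:,:,::-1])
```

```text
t 8.25 pos [592.5 -31.   81.9] xang 273.9 F [-0.2 -0.4 -2.4] op 17.6
 rel [68.1 -0.1 -1.1] [ 0.   0.1 -0. ]
-60 -45 48 [ 89.  92. 111. 116.] 8.0
-45 -30 47 [ 89.  93. 110. 115.] 7.5
55 80 0  
80 110 7 [ 98.  98. 102. 107.] 1.9
110 138 28 [ 97.  98. 104. 107.] 4.3
140 160 32 [ 61.  64.  85. 104.] 3.6
```

View pics/s4c.png

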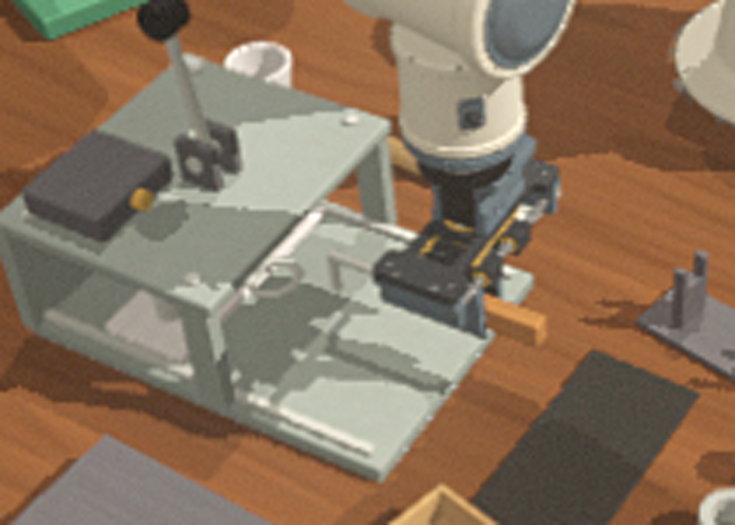

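>>> play_rows:
  plan:
    - [1,30,0,0,0,0,0]
    - [1,60,0,0,0,0,0]
    - [1,68,0,0,0,0,0]
    - [1,68,0,0,0,0,0]
    - [1,68,0,0,0,0,0]

```text
t: 8.93
position: [0.5973, -0.0986, 0.0821]
ee_rot: [[0.068, -0.0, 0.998], [-0.998, 0.0, 0.068], [-0.0, -1.0, -0.0]]
wrist_force: [0.3, -0.1, -1.7]
opening: 0.0178
```

>>> play_rows:
  plan:
    - [1,0,8,0,0,0,0]
    - [1,0,16,0,0,0,0]
    - [1,0,16,0,0,0,0]

```text
t: 9.3
position: [0.5968, -0.0992, 0.0649]
ee_rot: [[0.067, -0.002, 0.998], [-0.998, 0.0, 0.067], [-0.001, -1.0, -0.002]]
wrist_force: [0.2, -0.3, -2.4]
opening: 0.0175
```

Run:
```python
from h import *
rel([596,-99,50],273.8)
im,d,m=save('scene','s5')
cv2.imwrite('pics/s5c.png',cv2.resize(im[165:245,130:230],None,fx=6,fy=6,interpolation=2)[:,:,::-1])
```

```text
t 9.3 pos [596.8 -99.2  64.9] xang 273.9 F [ 0.2 -0.3 -2.4] op 17.5
 rel [-0.2 14.9 -0.8] [ 0.1  0.1 -0. ]
```

View pics/s5c.png

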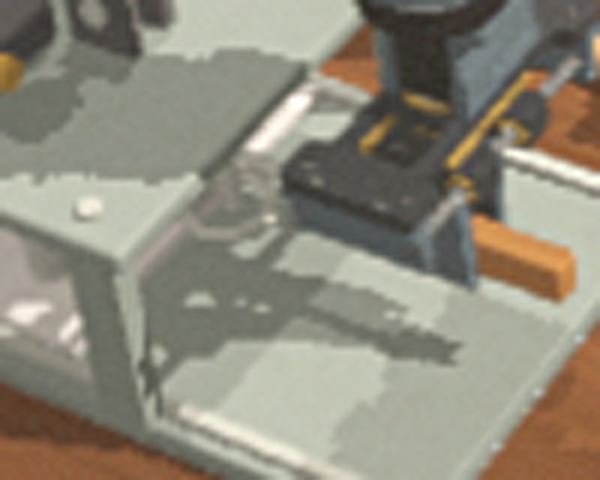

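>>> play_rows:
  plan:
    - [1,0,8,0,0,0,0]
    - [1,0,15,0,0,0,0]
    - [1,0,15,0,0,0,0]
    - [1,0,15,0,0,0,0]

```text
t: 9.85
position: [0.5975, -0.0996, 0.0509]
ee_rot: [[0.067, 0.0, 0.998], [-0.998, 0.0, 0.067], [-0.0, -1.0, 0.0]]
wrist_force: [-0.2, -0.6, -1.5]
opening: 0.0179
```

>>> play_rows:
  plan:
    - [1,-8,0,0,0,0,0]
    - [1,-18,0,0,0,0,0]
    - [1,-30,0,0,0,0,0]
    - [1,-45,0,0,0,0,0]
    - [1,-60,0,0,0,0,0]

```text
t: 10.48
position: [0.5934, -0.0385, 0.051]
ee_rot: [[0.067, 0.0, 0.998], [-0.998, -0.0, 0.067], [0.0, -1.0, 0.0]]
wrist_force: [-0.1, -3.5, -2.3]
opening: 0.018
```

Run:
```python
from h import *
rel([582,121,50],273.8)
```

```text
t 10.47 pos [593.4 -38.5  51. ] xang 273.9 F [-0.1 -3.5 -2.3] op 18.0
 rel [-159.9    1.    -0.6] [-0.   0.1  0. ]
```

>>> play_rows:
  plan:
    - [1,-20,0,0,0,0,0]
    - [1,-40,0,0,0,0,0]
    - [1,-60,0,0,0,0,0]
    - [1,-80,0,0,0,0,0]
    - [1,-100,0,0,0,0,0]

```text
t: 11.1
position: [0.5863, 0.0615, 0.0508]
ee_rot: [[0.067, -0.001, 0.998], [-0.998, 0.0, 0.067], [-0.0, -1.0, -0.001]]
wrist_force: [0.2, -3.7, -1.1]
opening: 0.0175
```

>>> play_rows:
  plan:
    - [1,-20,0,0,0,0,0]
    - [1,-40,0,0,0,0,0]
    - [1,-50,0,0,0,0,0]
    - [1,-54,0,0,0,0,0]
    - [1,-54,0,0,0,0,0]

```text
t: 11.72
position: [0.5832, 0.1141, 0.0509]
ee_rot: [[0.067, 0.0, 0.998], [-0.998, 0.0, 0.067], [-0.0, -1.0, 0.0]]
wrist_force: [0.2, -0.8, -2.3]
opening: 0.0179
```

>>> play_rows:
  plan:
    - [1,-2,0,0,0,0,0]
    - [1,-4,0,0,0,0,0]
    - [1,-4,0,0,0,0,0]

```text
t: 12.1
position: [0.5829, 0.1179, 0.0509]
ee_rot: [[0.067, 0.0, 0.998], [-0.998, 0.0, 0.067], [-0.0, -1.0, 0.0]]
wrist_force: [-0.3, -3.0, -1.5]
opening: 0.0178
```

>>> play_rows:
  plan:
    - [1,-1,0,0,0,0,0]
    - [1,-2,0,0,0,0,0]
    - [1,-2,0,0,0,0,0]

```text
t: 12.48
position: [0.5827, 0.1197, 0.0509]
ee_rot: [[0.067, -0.0, 0.998], [-0.998, -0.001, 0.067], [0.001, -1.0, -0.0]]
wrist_force: [1.0, -6.8, -2.3]
opening: 0.0178
```

>>> play_rows:
  plan:
    - [1,-1,0,0,0,0,0]
    - [1,-2,0,0,0,0,0]
    - [1,-2,0,0,0,0,0]

```text
t: 12.85
position: [0.5826, 0.1202, 0.0506]
ee_rot: [[0.067, -0.0, 0.998], [-0.998, -0.003, 0.067], [0.002, -1.0, -0.001]]
wrist_force: [3.2, -20.8, -5.6]
opening: 0.0179
```

Run:
```python
from h import *
rel([582,121,50],273.8)
im,d,m=save('top','t6'); P=cloud(d,m)*1000
cv2.imwrite('pics/t6c.png',cv2.resize(im[125:265,90:450],None,fx=2.2,fy=2.2,interpolation=2)[:,:,::-1])
```

```text
t 12.85 pos [582.6 120.2  50.6] xang 273.9 F [  3.2 -20.8  -5.6] op 17.9
 rel [-0.8  0.6 -0.5] [0.  0.1 0.1]
```

View pics/t6c.png

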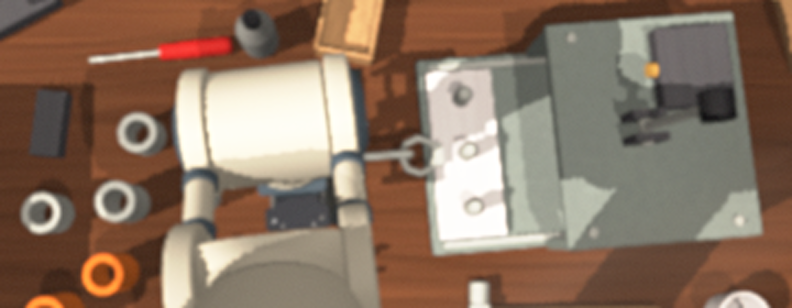

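>>> play_rows:
  plan:
    - [1,8,0,0,0,0,0]
    - [1,16,0,0,0,0,0]
    - [1,16,-15,0,0,0,0]
    - [1,16,-40,0,0,0,0]
    - [1,16,-60,0,0,0,0]

```text
t: 13.52
position: [0.584, 0.1063, 0.1129]
ee_rot: [[0.067, 0.001, 0.998], [-0.998, 0.0, 0.067], [-0.0, -1.0, 0.001]]
wrist_force: [0.8, 0.1, -2.2]
opening: 0.0179
```

>>> play_rows:
  plan:
    - [1,-10,0,-20,0,0,0]
    - [1,-25,0,-55,0,4,0]
    - [1,-40,0,-95,0,9,0]
    - [1,-56,0,-145,0,12.3,0]
    - [1,-56,0,-145,0,12.3,0]

```text
t: 14.15
position: [0.4314, 0.1528, 0.1118]
ee_rot: [[-0.146, -0.002, 0.989], [-0.989, -0.0, -0.146], [0.0, -1.0, -0.002]]
wrist_force: [0.8, -0.3, -2.5]
opening: 0.0178
```

```bash
cat > g.py <<'E'
from h import *
import sys
im,d,m=save('scene',sys.argv[1]); P=cloud(d,m)*1000
s=ctrl.observe(); a=np.radians(261.5); X=np.array([np.cos(a),np.sin(a)]); Y=np.array([-X[1],X[0]])
q=P[:,:,:2]-np.array(s['position'])[:2]*1000; t=q@Y; s=q@X
for lo,hi in [(-75,-45),(-45,-30),(55,80),(80,110),(110,138),(130,165)]:
    k=(s>lo)&(s<hi)&(abs(t)<14)&(P[:,:,2]>45)&(P[:,:,2]<140); z=P[:,:,2][k]
    print(lo,hi,k.sum(), np.percentile(z,[0,5,50,95]).round() if k.sum() else '', np.median(t[k]).round(1) if k.sum() else '',s[k].min().round(),s[k].max().round())
E
python3 - <<'E'
from h import *
rel([434.4,152.7,40.2],261.5)
im,d,m=load('t6')
c=[(460,95),(470,150),(475,207)]
print(plane([((u+.5)/2.2+89.5,(v+.5)/2.2+124.5) for u,v in c],m,.070)*1000)
E
python3 g.py s7
```

```text
t 14.15 pos [431.4 152.8 111.8] xang 261.6 F [ 0.8 -0.3 -2.5] op 17.8
 rel [-0.4 71.6  3.1] [0.1 0.1 0. ]
[[ 670.53832168  -92.41919229   70.        ]
 [ 597.18870186 -103.42238434   70.        ]
 [ 522.49007844 -107.69379      70.        ]]
-75 -45 63 [ 45.  46. 125. 138.] 4.3 -65.0 -45.0
-45 -30 24 [118. 120. 132. 139.] 6.2 -45.0 -31.0
55 80 38 [47. 50. 56. 74.] -8.5 57.0 72.0
80 110 9 [126. 128. 133. 135.] 0.2 102.0 110.0
110 138 25 [126. 128. 133. 137.] 0.4 111.0 136.0
130 165 51 [ 87.  93. 118. 136.] 0.5 131.0 152.0
```

>>> play_rows:
  plan:
    - [1,0,10,3,0,0,0]
    - [1,0,35,3,0,0,0]
    - [1,0,60,3,0,0,0]
    - [1,0,70,3,0,0,0]
    - [1,0,71,3,0,0,0]

```text
t: 14.82
position: [0.4388, 0.1515, 0.0394]
ee_rot: [[-0.147, -0.0, 0.989], [-0.989, -0.0, -0.147], [0.0, -1.0, -0.0]]
wrist_force: [-0.9, -1.3, 0.2]
opening: 0.0178
```

>>> play_rows:
  plan:
    - [1,0,0,0,0,0,0]
    - [0.4,0,0,0,0,0,0]
    - [0.4,0,0,0,0,0,0]
    - [0.4,0,0,0,0,0,0]
    - [0.4,0,0,0,0,0,0]

```text
t: 15.45
position: [0.4383, 0.1517, 0.04]
ee_rot: [[-0.147, 0.0, 0.989], [-0.989, 0.0, -0.147], [-0.0, -1.0, 0.0]]
wrist_force: [0.8, -0.3, 0.3]
opening: 0.054
```

>>> play_rows:
  plan:
    - [0,0,-50,0,0,0,0]
    - [0,0,-100,0,0,0,0]
    - [0,0,-150,0,0,0,0]
    - [0,0,-150,0,0,0,0]
    - [0,0,-150,0,0,0,0]

```text
t: 16.08
position: [0.4379, 0.1516, 0.1897]
ee_rot: [[-0.147, -0.0, 0.989], [-0.989, -0.0, -0.147], [0.0, -1.0, -0.0]]
wrist_force: [-1.0, -0.8, 0.2]
opening: 0.0912
```

```bash
python3 g.py s8
python3 - <<'E'
from h import *
rel([628,336,150],273.8)
rel([628,336,150],180)
im,d,m=save('top','t8'); P=cloud(d,m)
for c in [(154,185),(111,221)]:
    Q=P[c[1]-22:c[1]+22,c[0]-22:c[0]+22].reshape(-1,3); T=Q[(Q[:,2]>.048)&(Q[:,2]<.064)]*1000
    T=T[np.hypot(*(T[:,:2]-plane([c],m,.056)[0,:2]*1000).T)<40]
    print(c,len(T),cv2.minAreaRect(np.float32(T[:,:2])))
    # top ring front: centroid of bright ring
E
```

```text
-75 -45 63 [47. 51. 66. 75.] 8.0 -66.0 -46.0
-45 -30 40 [48. 52. 69. 75.] 8.0 -45.0 -30.0
55 80 32 [46. 51. 66. 76.] 8.9 56.0 74.0
80 110 27 [55. 56. 61. 64.] 3.1 81.0 109.0
110 138 25 [56. 58. 61. 64.] 5.2 111.0 137.0
130 165 22 [46. 47. 61. 64.] 4.9 131.0 148.0
t 16.12 pos [437.6 151.6 189.1] xang 261.5 F [0.  1.2 0.5] op 90.8
 rel [-210.5   38.8  161.3] [  0.1 -12.3   0. ]
t 16.12 pos [437.6 151.6 189.1] xang 261.5 F [0.  1.2 0.5] op 90.8
 rel [-210.5   38.8  161.3] [ 0.  81.5  0.1]
(154, 185) 156 ((627.8850708007812, 335.9538879394531), (50.31742477416992, 47.51892852783203), 89.06736755371094)
(111, 221) 166 ((522.9449462890625, 462.0435485839844), (49.560977935791016, 50.547523498535156), 0.3418353796005249)
```

>>> play_rows:
  plan:
    - [0.2,-210,39,161,0,-12.3,0]
    - [0.2,-210,39,161,0,-12.3,0]
    - [0.2,-210,39,161,0,-12.3,0]
    - [0.2,-210,39,161,0,-12.3,0]
    - [0.2,-210,39,161,0,-12.3,0]

```text
t: 16.8
position: [0.6293, 0.3377, 0.1477]
ee_rot: [[0.068, -0.002, 0.998], [-0.998, -0.001, 0.068], [0.001, -1.0, -0.002]]
wrist_force: [-1.7, -1.2, -1.5]
opening: 0.0726
```

>>> play_rows:
  plan:
    - [0.2,0,0,0,0,0,0]

```text
t: 16.92
position: [0.628, 0.3361, 0.1484]
ee_rot: [[0.068, -0.003, 0.998], [-0.998, -0.001, 0.068], [0.001, -1.0, -0.003]]
wrist_force: [-0.4, -0.1, -0.4]
opening: 0.0729
```

```bash
cat > w.py <<'E'
from h import *
import sys
from scipy.optimize import least_squares
def ring(fn,guess,zt,ro=26,ri=17,name='wrist'):
    im,d,m=save(name,fn); P=cloud(d,m)*1000
    k=(abs(P[:,:,2]-zt)<5)&(np.hypot(P[:,:,0]-guess[0],P[:,:,1]-guess[1])<ro+14)
    Q=P[k][:,:2]
    if len(Q)<20: print('few',len(Q)); return
    # ring points: residual zero inside annulus
    f=lambda c:np.r_[(lambda r:np.maximum(0,r-ro)+np.maximum(0,ri-r))(np.hypot(*(Q-c).T))]
    c=least_squares(f,Q.mean(0),loss='soft_l1').x
    print(fn,'n',len(Q),'c',c.round(1),'rect',cv2.minAreaRect(np.float32(Q)),'z',np.median(P[k][:,2]).round(1)); return c
if __name__=='__main__':
    g=[float(x) for x in sys.argv[2:5]]; c=ring(sys.argv[1],g[:2],g[2])
    if c is not None: rel([*c,19.5],float(sys.argv[5]))
E
python3 w.py w9 628 336 56 273.8
```

```text
w9 n 1778 c [626.6 337.8] rect ((626.7431640625, 337.8831787109375), (50.76722717285156, 51.102806091308594), 50.365196228027344) z 55.2
t 16.98 pos [627.5 335.4 149.1] xang 273.9 F [-0.2  0.1 -0.3] op 73.0
 rel [ -2.6 129.6  -0.4] [0.1 0.1 0.1]
```

View pics/w9.png

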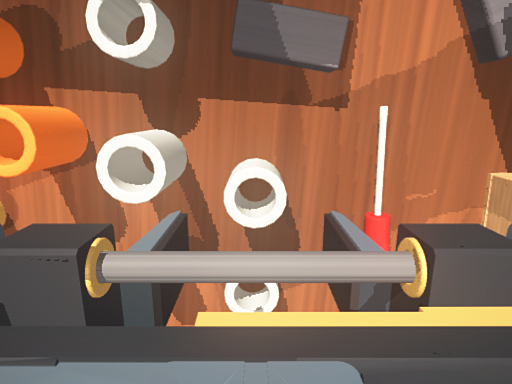

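>>> play_rows:
  plan:
    - [0.2,-2.5,60,0,0,0,0]
    - [0.2,-2.5,115,0,0,0,0]
    - [0.2,-2.5,129,0,0,0,0]
    - [0.2,-2.5,129,0,0,0,0]
    - [1,-2.5,129,0,0,0,0]

```text
t: 17.6
position: [0.6295, 0.3387, 0.0245]
ee_rot: [[0.067, 0.003, 0.998], [-0.998, 0.001, 0.067], [-0.001, -1.0, 0.003]]
wrist_force: [0.3, -0.1, 0.3]
opening: 0.0657
```

>>> play_rows:
  plan:
    - [1,0,0,0,0,0,0]
    - [1,0,0,0,0,0,0]
    - [1,0,0,0,0,0,0]
    - [1,0,0,0,0,0,0]
    - [1,0,0,0,0,0,0]

```text
t: 18.23
position: [0.6287, 0.3386, 0.0236]
ee_rot: [[0.067, 0.002, 0.998], [-0.998, 0.001, 0.067], [-0.001, -1.0, 0.002]]
wrist_force: [-2.5, -1.3, 10.2]
opening: 0.0504
```

>>> play_rows:
  plan:
    - [1,0,-20,0,0,0,0]
    - [1,0,-70,0,0,0,0]
    - [1,0,-120,0,0,0,0]
    - [1,0,-120,0,0,0,0]
    - [1,0,-120,0,0,0,0]

```text
t: 18.85
position: [0.6279, 0.3381, 0.1424]
ee_rot: [[0.067, 0.0, 0.998], [-0.998, 0.0, 0.067], [-0.0, -1.0, 0.0]]
wrist_force: [-1.0, -0.9, -1.8]
opening: 0.0509
```

```bash
cat > p.py <<'E'
from h import *
O=np.array([604.5,-197.]);my=np.array([-.0664,.9978]);mx=np.array([.9978,.0664])
for n in ('top','scene'):
    im,d,m=save(n,n+'10'); P=cloud(d,m)*1000
    for i in (-1,0,1):
        g=O+95*my+75*i*mx
        k=(np.hypot(P[:,:,0]-g[0],P[:,:,1]-g[1])<22)&(P[:,:,2]>42)&(P[:,:,2]<80)
        Q=P[k]; T=Q[Q[:,2]>62]
        print(n,i,'nominal',g.round(1),len(Q),Q[:,:2].mean(0).round(1) if len(Q) else '','top',len(T),T.mean(0).round(1) if len(T) else '',cv2.minAreaRect(np.float32(Q[:,:2]))[:2] if len(Q)>4 else '')
E
python3 p.py; python3 -c "
from h import *
rel([673,-97.2,160],273.8)"
```

```text
top -1 nominal [ 523.4 -107.2] 58 [ 522.9 -105.9] top 45 [ 523.  -106.9   67. ] ((523.199951171875, -107.17891693115234), (21.7970027923584, 22.49485206604004))
top 0 nominal [ 598.2 -102.2] 61 [ 596.7 -100.7] top 42 [ 597.6 -101.4   67.6] ((597.904541015625, -101.71443176269531), (23.149864196777344, 22.013486862182617))
top 1 nominal [673.  -97.2] 62 [670.8 -96. ] top 45 [671.9 -97.   67. ] ((672.2507934570312, -97.48651885986328), (21.032655715942383, 23.6340389251709))
scene -1 nominal [ 523.4 -107.2] 74 [ 527.6 -106.8] top 34 [ 525.8 -108.8   67.4] ((526.8833618164062, -108.57198333740234), (19.295597076416016, 24.624462127685547))
scene 0 nominal [ 598.2 -102.2] 70 [ 602.4 -101.2] top 34 [ 600.3 -102.8   68.1] ((600.3286743164062, -102.63654327392578), (21.02812957763672, 22.10956573486328))
scene 1 nominal [673.  -97.2] 73 [677.2 -97. ] top 34 [675.8 -98.7  67.8] ((676.77490234375, -98.71078491210938), (19.925323486328125, 22.801414489746094))
t 18.95 pos [627.4 337.9 140.9] xang 273.8 F [-0.3 -0.4 -2.2] op 50.5
 rel [437.2 -18.9  16.3] [0.1 0.  0. ]
```

>>> play_rows:
  plan:
    - [1,50,-10,2,0,0,0]
    - [1,100,-19,4,0,0,0]
    - [1,150,-19,6,0,0,0]
    - [1,200,-19,7,0,0,0]
    - [1,250,-19,9,0,0,0]

```text
t: 19.58
position: [0.6532, 0.0878, 0.1598]
ee_rot: [[0.067, -0.002, 0.998], [-0.998, -0.0, 0.067], [-0.0, -1.0, -0.002]]
wrist_force: [0.6, -0.2, -1.9]
opening: 0.0505
```

>>> play_rows:
  plan:
    - [1,50,0,2,0,0,0]
    - [1,100,0,4,0,0,0]
    - [1,150,0,5,0,0,0]
    - [1,187,0,7,0,0,0]
    - [1,187,0,7,0,0,0]

```text
t: 20.2
position: [0.673, -0.0994, 0.1596]
ee_rot: [[0.064, -0.002, 0.998], [-0.998, 0.0, 0.064], [-0.0, -1.0, -0.002]]
wrist_force: [-0.4, 0.4, -2.0]
opening: 0.0507
```

>>> play_rows:
  plan:
    - [1,0,30,0,0,0,0]
    - [1,0,55,0,0,0,0]
    - [1,0,55,0,0,0,0]
    - [1,0,55,0,0,0,0]

```text
t: 20.7
position: [0.6737, -0.0962, 0.1065]
ee_rot: [[0.067, 0.0, 0.998], [-0.998, 0.0, 0.067], [0.0, -1.0, 0.0]]
wrist_force: [-0.1, -0.5, -1.8]
opening: 0.0507
```

```bash
python3 -c "
from h import *
rel([672.7,-97.2,53.5],273.8)"
```

```text
t 20.7 pos [673.7 -96.2 106.5] xang 273.9 F [-0.1 -0.5 -1.8] op 50.7
 rel [ 0.9 53.  -1.1] [-0.   0.1  0. ]
```

>>> play_rows:
  plan:
    - [1,1,8,-1,0,0,0]
    - [1,1,18,-1,0,0,0]
    - [1,1,25,-1,0,0,0]
    - [1,1,32,-1,0,0,0]

```text
t: 21.2
position: [0.6724, -0.0977, 0.0733]
ee_rot: [[0.067, -0.0, 0.998], [-0.998, 0.0, 0.067], [-0.0, -1.0, -0.0]]
wrist_force: [0.2, 0.2, -1.5]
opening: 0.0506
```

>>> play_rows:
  plan:
    - [1,0,8,0,0,0,0]
    - [1,0,16,0,0,0,0]
    - [1,0,20,0,0,0,0]
    - [1,0,20,0,0,0,0]

```text
t: 21.7
position: [0.6725, -0.0978, 0.0539]
ee_rot: [[0.067, 0.0, 0.998], [-0.998, -0.0, 0.067], [0.0, -1.0, 0.0]]
wrist_force: [-0.9, 0.3, -2.5]
opening: 0.0508
```

>>> play_rows:
  plan:
    - [0.3,0,0,0,0,0,0]
    - [0.3,0,0,0,0,0,0]
    - [0.3,0,0,0,0,0,0]
    - [0.3,0,-50,0,0,0,0]
    - [0.3,0,-105,0,0,0,0]

```text
t: 22.32
position: [0.672, -0.0976, 0.1595]
ee_rot: [[0.067, -0.002, 0.998], [-0.998, 0.0, 0.067], [-0.001, -1.0, -0.002]]
wrist_force: [1.4, 0.2, 0.6]
opening: 0.0638
```

>>> play_rows:
  plan:
    - [0.2,-10,0,-2,0,0,0]
    - [0.2,-65,0,-13,0,0,0]
    - [0.2,-120,0,-24,0,0,0]
    - [0.2,-175,0,-35,0,0,0]
    - [0.2,-230,0,-45,0,0,0]

```text
t: 22.95
position: [0.611, 0.1304, 0.1582]
ee_rot: [[0.067, -0.001, 0.998], [-0.998, -0.0, 0.067], [-0.0, -1.0, -0.001]]
wrist_force: [-0.1, 0.3, -0.8]
opening: 0.0728
```

>>> play_rows:
  plan:
    - [0.2,-57,0,-11,0,0,0]
    - [0.2,-115,0,-22,0,0,0]
    - [0.2,-172,0,-33,0,0,0]
    - [0.2,-230,0,-45,0,0,0]
    - [0.2,-285,10,-56,0,0,0]

```text
t: 23.58
position: [0.5363, 0.4114, 0.1487]
ee_rot: [[0.067, 0.001, 0.998], [-0.998, 0.0, 0.067], [-0.0, -1.0, 0.001]]
wrist_force: [0.6, -0.5, -0.1]
opening: 0.073
```

>>> play_rows:
  plan:
    - [0.2,-54,0,-11,0,0,0]
    - [0.2,-54,0,-11,0,0,0]
    - [0.2,-54,0,-11,0,0,0]

```text
t: 23.95
position: [0.5221, 0.4621, 0.1481]
ee_rot: [[0.068, -0.001, 0.998], [-0.998, -0.001, 0.068], [0.001, -1.0, -0.001]]
wrist_force: [0.8, -0.5, 0.3]
opening: 0.0727
```

```bash
python3 w.py w11 523 462 56 273.8
python3 - <<'E'
from h import *
from w import ring
ring('s11',(672.7,-97.2),86,name='scene'); ring('t11',(672.7,-97.2),86,name='top')
E
```

```text
w11 n 1764 c [522.  463.6] rect ((522.0009155273438, 463.81427001953125), (50.85276412963867, 50.635005950927734), 55.156288146972656) z 54.8
t 24.0 pos [522.6 461.6 148.4] xang 273.8 F [0.6 0.1 0.5] op 72.8
 rel [ -2.1 128.9  -0.3] [0. 0. 0.]
s11 n 123 c [ 674.7 -100.2] rect ((674.7158203125, -99.16941833496094), (52.83527755737305, 48.493167877197266), 67.62971496582031) z 85.4
t11 n 147 c [673.2 -97.5] rect ((673.5021362304688, -98.12254333496094), (49.368377685546875, 47.232913970947266), 89.14252471923828) z 84.6
```

>>> play_rows:
  plan:
    - [0.2,-2,60,0,0,0,0]
    - [0.2,-2,115,0,0,0,0]
    - [0.2,-2,129,0,0,0,0]
    - [0.2,-2,129,0,0,0,0]
    - [1,-2,129,0,0,0,0]

```text
t: 24.72
position: [0.5238, 0.4652, 0.0224]
ee_rot: [[0.067, 0.003, 0.998], [-0.998, 0.002, 0.067], [-0.002, -1.0, 0.003]]
wrist_force: [-0.2, 0.4, 1.0]
opening: 0.0658
```

>>> play_rows:
  plan:
    - [1,0,0,0,0,0,0]
    - [1,0,0,0,0,0,0]
    - [1,0,0,0,0,0,0]
    - [1,0,0,0,0,0,0]
    - [1,0,0,0,0,0,0]

```text
t: 25.35
position: [0.523, 0.465, 0.0216]
ee_rot: [[0.067, 0.002, 0.998], [-0.998, 0.001, 0.067], [-0.001, -1.0, 0.002]]
wrist_force: [-2.1, -1.4, 10.6]
opening: 0.051
```

>>> play_rows:
  plan:
    - [1,0,-20,0,0,0,0]
    - [1,0,-70,0,0,0,0]
    - [1,0,-120,0,0,0,0]
    - [1,0,-140,0,0,0,0]
    - [1,0,-140,0,0,0,0]

```text
t: 25.98
position: [0.5232, 0.4651, 0.1629]
ee_rot: [[0.067, 0.003, 0.998], [-0.998, 0.003, 0.067], [-0.002, -1.0, 0.004]]
wrist_force: [-0.0, -0.0, -3.1]
opening: 0.051
```

```bash
python3 -c "
from h import *
rel([523.5,-107.2,160],273.8)"
```

```text
t 25.98 pos [523.2 465.1 162.9] xang 273.8 F [-0.  -0.  -3.1] op 51.0
 rel [571.    1.4 -38.2] [-0.2  0.  -0.1]
```

>>> play_rows:
  plan:
    - [1,40,2,-3,0,0,0]
    - [1,95,2,-6,0,0,0]
    - [1,150,2,-10,0,0,0]
    - [1,205,2,-14,0,0,0]
    - [1,260,2,-18,0,0,0]

```text
t: 26.6
position: [0.521, 0.202, 0.1571]
ee_rot: [[0.067, -0.001, 0.998], [-0.998, -0.0, 0.067], [0.0, -1.0, -0.001]]
wrist_force: [1.3, -0.3, -2.6]
opening: 0.0512
```

>>> play_rows:
  plan:
    - [1,55,0,-4,0,0,0]
    - [1,110,0,-8,0,0,0]
    - [1,165,0,-11,0,0,0]
    - [1,220,0,-15,0,0,0]
    - [1,270,0,-18,0,0,0]

```text
t: 27.22
position: [0.5212, -0.0685, 0.1572]
ee_rot: [[0.067, -0.001, 0.998], [-0.998, 0.0, 0.067], [-0.0, -1.0, -0.001]]
wrist_force: [0.1, 0.4, -2.0]
opening: 0.0508
```

>>> play_rows:
  plan:
    - [1,40,0,-2,0,0,0]
    - [1,40,25,-2,0,0,0]
    - [1,40,50,-2,0,0,0]
    - [1,40,55,-2,0,0,0]
    - [1,40,55,-2,0,0,0]

```text
t: 27.85
position: [0.5225, -0.1066, 0.1028]
ee_rot: [[0.067, -0.001, 0.998], [-0.998, 0.0, 0.067], [-0.0, -1.0, -0.001]]
wrist_force: [0.2, -1.0, -2.6]
opening: 0.0512
```

```bash
python3 -c "
from h import *
rel([523.5,-106,51.6],273.8)"
```

```text
t 27.85 pos [ 522.5 -106.6  102.8] xang 273.9 F [ 0.2 -1.  -2.6] op 51.2
 rel [-0.6 51.2  1.1] [ 0.   0.1 -0. ]
```

>>> play_rows:
  plan:
    - [1,-0.5,10,1,0,0,0]
    - [1,-0.5,22,1,0,0,0]
    - [1,-0.5,34,1,0,0,0]
    - [1,-0.5,46,1,0,0,0]
    - [1,-0.5,51,1,0,0,0]

```text
t: 28.48
position: [0.5232, -0.1061, 0.0511]
ee_rot: [[0.067, -0.001, 0.998], [-0.998, 0.0, 0.067], [-0.0, -1.0, -0.001]]
wrist_force: [-17.5, 1.6, 65.5]
opening: 0.051
```

>>> play_rows:
  plan:
    - [1,0,0,0,0,0,0]
    - [0.3,0,0,0,0,0,0]
    - [0.3,0,0,0,0,0,0]
    - [0.3,0,0,0,0,0,0]
    - [0.3,0,0,0,0,0,0]

```text
t: 29.1
position: [0.5237, -0.1063, 0.052]
ee_rot: [[0.067, 0.0, 0.998], [-0.998, -0.0, 0.067], [0.0, -1.0, 0.0]]
wrist_force: [-0.7, -0.3, 0.5]
opening: 0.0636
```

>>> play_rows:
  plan:
    - [0.3,0,-50,0,0,0,0]
    - [0.3,0,-110,0,0,0,0]
    - [0.3,0,-170,0,0,0,0]
    - [0.3,0,-230,0,0,0,0]
    - [0.3,0,-290,0,0,0,0]

```text
t: 29.72
position: [0.5232, -0.1061, 0.3441]
ee_rot: [[0.067, 0.0, 0.998], [-0.998, -0.0, 0.067], [0.0, -1.0, 0.0]]
wrist_force: [1.5, -0.2, -0.6]
opening: 0.0639
```

```bash
python3 -c "
from h import *
from w import ring
ring('s12',(523.5,-107.2),86,name='scene'); ring('t12',(523.5,-107.2),86,name='top'); ring('t12b',(673,-97.2),86,name='top')
rel([612.5,-317.7,345],273.8)"
```

```text
s12 n 109 c [ 526.1 -109.3] rect ((525.9386596679688, -110.08364868164062), (55.0025520324707, 47.46892547607422), 33.51560592651367) z 85.5
t12 n 149 c [ 525.2 -107.1] rect ((525.6239624023438, -106.71026611328125), (51.43842697143555, 47.930686950683594), 89.5896987915039) z 84.9
t12b n 145 c [673.4 -97.7] rect ((672.5068969726562, -98.16683959960938), (49.253150939941406, 49.34988021850586), 87.50304412841797) z 85.2
t 29.88 pos [ 524.9 -106.6  345.1] xang 273.8 F [ 0.2 -0.4 -1.2] op 63.8
 rel [216.5   0.9  73.3] [-0.3  0.   0.1]
```

>>> play_rows:
  plan:
    - [0.3,50,0,17,0,0,0]
    - [0.3,105,0,35,0,0,0]
    - [0.3,160,0,54,0,0,0]
    - [0.3,216,0,73,0,0,0]
    - [0.3,216,0,73,0,0,0]

```text
t: 30.5
position: [0.611, -0.3202, 0.3386]
ee_rot: [[0.064, -0.003, 0.998], [-0.998, 0.001, 0.064], [-0.002, -1.0, -0.003]]
wrist_force: [-0.1, 0.6, -0.4]
opening: 0.0639
```

Run:
```python
from h import *
rel([612.5,-317.7,289],273.8)
im,d,m=save('scene','s13'); P=cloud(d,m)*1000
k=(P[:,:,2]>290)&(P[:,:,2]<335)&(np.hypot(P[:,:,0]-612,P[:,:,1]+317)<40)
k&=im.max(2)<60
Q=P[k]; print(len(Q),Q.min(0),Q.max(0),Q.mean(0))
cv2.imwrite('pics/s13c.png',cv2.resize(im[60:230,70:270],None,fx=3.4,fy=3.4,interpolation=2)[:,:,::-1])
```

```text
t 30.5 pos [ 611.  -320.2  338.6] xang 273.7 F [-0.1  0.6 -0.4] op 63.9
 rel [-2.3 49.6  1.8] [ 0.2 -0.1 -0.1]
83 [ 598.11245188 -329.91201705  294.27149356] [ 631.33496299 -298.72837483  328.59960817] [ 621.15434102 -314.85872629  313.14293964]
```

View pics/s13c.png

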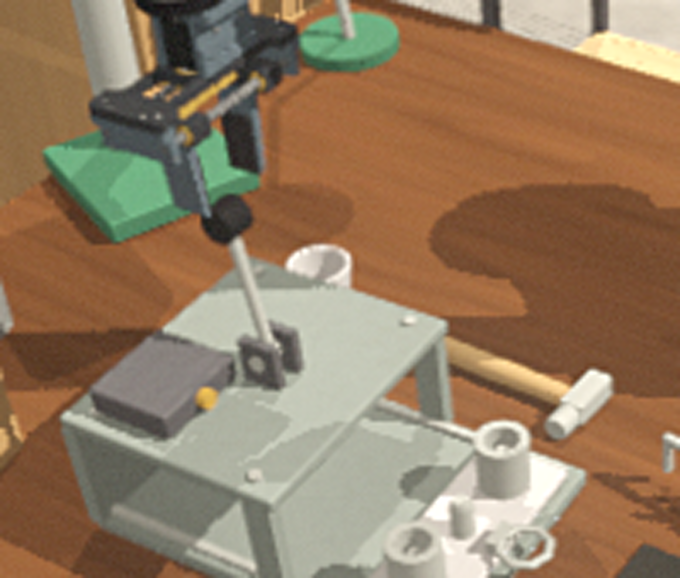

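>>> play_rows:
  plan:
    - [0.3,-1,20,2,0,0,0]
    - [0.3,-1,40,2,0,0,0]
    - [0.3,-1,50,2,0,0,0]
    - [0.3,-1,50,2,0,0,0]
  squeeze: 25

```text
t: 31.05
position: [0.6126, -0.3149, 0.2914]
ee_rot: [[0.068, -0.001, 0.998], [-0.998, 0.001, 0.068], [-0.001, -1.0, -0.001]]
wrist_force: [-0.2, -0.7, -0.3]
opening: 0.0639
```

```bash
python3 -c "
from h import *
rel([612.5,-317.7,289],273.8)"
```

```text
t 31.05 pos [ 612.6 -314.9  291.4] xang 273.9 F [-0.2 -0.7 -0.3] op 63.9
 rel [ 2.8  2.4 -0.2] [ 0.1  0.1 -0.1]
```

>>> play_rows:
  plan:
    - [0.3,2.5,2,0,0,0,0]
    - [0.7,2.5,2,0,0,0,0]
    - [1,2.5,2,0,0,0,0]
    - [1,2.5,2,0,0,0,0]
    - [1,2.5,2,0,0,0,0]

```text
t: 31.68
position: [0.6112, -0.3184, 0.29]
ee_rot: [[0.066, -0.004, 0.998], [-0.998, 0.0, 0.066], [-0.0, -1.0, -0.004]]
wrist_force: [-17.3, -1.1, 7.3]
opening: 0.0322
```

>>> play_rows:
  plan:
    - [1,0,0,0,0,0,0]
    - [1,0,0,0,0,0,0]
    - [1,0,0,0,0,0,0]

```text
t: 32.05
position: [0.6112, -0.3185, 0.29]
ee_rot: [[0.066, -0.004, 0.998], [-0.998, 0.0, 0.066], [-0.0, -1.0, -0.004]]
wrist_force: [-15.3, -1.0, 5.4]
opening: 0.0319
```

Run:
```python
from h import *
rel([612.5,-317.7,289],273.8)
# arc deltas: my=-dx, up=-dy
for th in np.arange(0,1.03,.0625):
    print(round(th,3),'dx',round(-140*(np.sin(th-.15)-np.sin(-.15)),1),'dy',round(-140*(np.cos(th-.15)-np.cos(-.15)),1))
```

```text
t 32.05 pos [ 611.2 -318.5  290. ] xang 273.8 F [-15.3  -1.    5.4] op 31.9
 rel [-0.7  1.   1.4] [ 0.2 -0.  -0. ]
0.0 dx -0.0 dy -0.0
0.062 dx -8.7 dy -1.0
0.125 dx -17.4 dy -1.5
0.188 dx -26.2 dy -1.5
0.25 dx -34.9 dy -0.9
0.312 dx -43.6 dy 0.3
0.375 dx -52.2 dy 2.0
0.438 dx -60.6 dy 4.2
0.5 dx -68.9 dy 6.9
0.562 dx -77.0 dy 10.2
0.625 dx -84.9 dy 13.9
0.688 dx -92.6 dy 18.2
0.75 dx -100.0 dy 22.9
0.812 dx -107.0 dy 28.0
0.875 dx -113.8 dy 33.6
0.938 dx -120.1 dy 39.6
1.0 dx -126.1 dy 46.0
```

>>> play_rows:
  plan:
    - [1,-8.7,-1,-1.5,0,0,0]
    - [1,-17.4,-1.5,-1.5,0,0,0]
    - [1,-26.2,-1.5,-1.5,0,0,0]
    - [1,-34.9,-0.9,-1.5,0,0,0]
    - [1,-43.6,0.3,-1.5,0,0,0]
  squeeze: 35

```text
t: 32.67
position: [0.6084, -0.2762, 0.2902]
ee_rot: [[0.066, 0.0, 0.998], [-0.998, -0.003, 0.066], [0.003, -1.0, -0.0]]
wrist_force: [-4.9, -9.6, 2.6]
opening: 0.0316
```

>>> play_rows:
  plan:
    - [1,-8.6,1.7,0,0,0,0]
    - [1,-17,3.9,0,0,0,0]
    - [1,-25.3,6.6,0,0,0,0]
    - [1,-33.4,9.9,0,0,0,0]
    - [1,-41.3,13.6,0,0,0,0]

```text
t: 33.3
position: [0.6056, -0.2347, 0.2775]
ee_rot: [[0.066, 0.001, 0.998], [-0.998, -0.003, 0.066], [0.003, -1.0, 0.001]]
wrist_force: [-7.4, -5.0, 13.8]
opening: 0.0316
```

>>> play_rows:
  plan:
    - [1,-7.7,4.3,0,0,0,0]
    - [1,-15.1,9,0,0,0,0]
    - [1,-22.1,14.1,0,0,0,0]
    - [1,-28.9,19.7,0,0,0,0]
    - [1,-35.2,25.7,0,0,0,0]

```text
t: 33.92
position: [0.6032, -0.1984, 0.252]
ee_rot: [[0.067, 0.001, 0.998], [-0.998, -0.001, 0.067], [0.001, -1.0, 0.001]]
wrist_force: [-10.2, 3.6, 19.4]
opening: 0.0318
```

```bash
python3 -c "
from h import *
rel([604.2,-192,244],273.8)"
```

```text
t 33.92 pos [ 603.2 -198.4  252. ] xang 273.8 F [-10.2   3.6  19.4] op 31.8
 rel [-6.4  8.   1.4] [-0.   0.   0.1]
```

>>> play_rows:
  plan:
    - [1,-4,3,-1,0,0,0]
    - [1,-8,7,-1,0,0,0]
    - [1,-9,8,-1,0,0,0]
    - [1,-9,8,-1,0,0,0]

```text
t: 34.42
position: [0.6026, -0.19, 0.2438]
ee_rot: [[0.067, 0.002, 0.998], [-0.998, -0.001, 0.067], [0.002, -1.0, 0.002]]
wrist_force: [-2.4, -0.5, 12.5]
opening: 0.0317
```

```bash
python3 -c "
from h import *
rel([604.2,-192,244],273.8)"
```

```text
t 34.42 pos [ 602.6 -190.   243.8] xang 273.8 F [-2.4 -0.5 12.5] op 31.7
 rel [ 2.1 -0.2  1.5] [-0.1  0.   0.1]
```

>>> play_rows:
  plan:
    - [1,-1,1.5,0,0,0,0]
    - [1,-2,2.5,0,0,0,0]
    - [1,-2,2.5,0,0,0,0]

```text
t: 34.8
position: [0.6025, -0.1879, 0.2414]
ee_rot: [[0.067, 0.002, 0.998], [-0.998, -0.001, 0.067], [0.001, -1.0, 0.002]]
wrist_force: [-2.9, 1.8, 15.0]
opening: 0.0322
```

```bash
python3 -c "
from h import *
rel([604.2,-192,244],273.8)"
```

```text
t 34.8 pos [ 602.5 -187.9  241.4] xang 273.9 F [-2.9  1.8 15. ] op 32.2
 rel [ 4.3 -2.6  1.5] [-0.1  0.1  0.1]
```

>>> play_rows:
  plan:
    - [1,-1,1.5,0,0,0,0]
    - [1,-2,2.5,0,0,0,0]
    - [1,-2,2.5,0,0,0,0]

```text
t: 35.17
position: [0.6023, -0.1857, 0.2389]
ee_rot: [[0.067, 0.002, 0.998], [-0.998, -0.001, 0.067], [0.001, -1.0, 0.002]]
wrist_force: [-3.2, 2.6, 14.8]
opening: 0.032
```

Run:
```python
from h import *
rel([604.2,-192,244],273.8)
im,d,m=save('scene','s14'); P=cloud(d,m)*1000
S=cv2.resize(im[90:200,90:220],None,fx=6,fy=5.4,interpolation=2); cv2.imwrite('pics/s14c.png',S[:590,:,::-1])
```

```text
t 35.17 pos [ 602.3 -185.7  238.9] xang 273.9 F [-3.2  2.6 14.8] op 32.0
 rel [ 6.4 -5.1  1.4] [-0.1  0.1  0.1]
```

View pics/s14c.png

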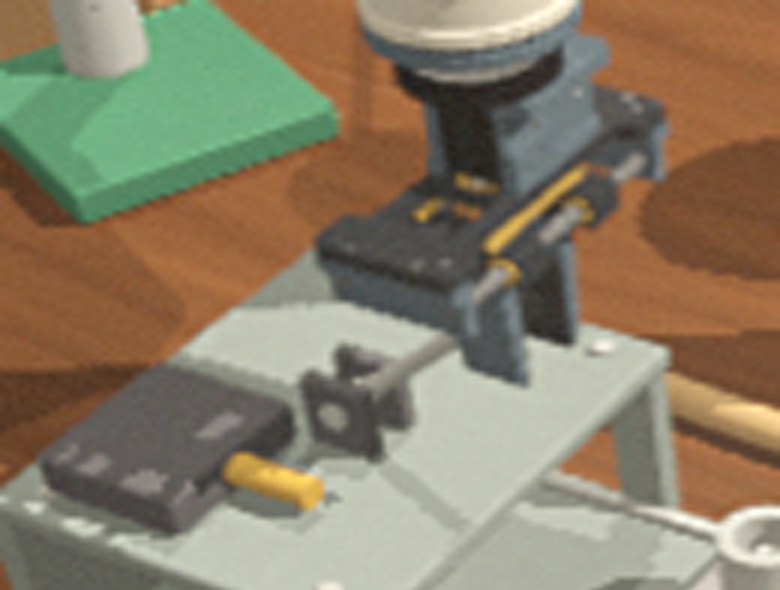

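>>> play_rows:
  plan:
    - [1,0,0,0,0,0,0]
    - [1,0,0,0,0,0,0]
    - [1,-1,1.2,0,0,0,0]
    - [1,-2,2.4,0,0,0,0]
    - [1,-2,2.4,0,0,0,0]
  squeeze: 60

```text
t: 35.85
position: [0.6023, -0.1839, 0.2368]
ee_rot: [[0.067, 0.003, 0.998], [-0.998, -0.002, 0.067], [0.002, -1.0, 0.003]]
wrist_force: [-4.1, 2.1, 18.8]
opening: 0.0315
```

Run:
```python
from h import *
rel([604.2,-192,244],273.8)
# lever rod direction from depth clouds
a=np.array([.9978,.0664]);y=np.array([-.0664,.9978]);O=np.array([604.5,-197])
im,d,m=load('s14')
P=cloud(d,m)*1000; q=P[:,:,:2]-O; X=q@a; Y=q@y; Z=P[:,:,2]
k=(abs(X)<12)&(Z>185)&(Z<262)&(Y>-95)&(Y<-2)
l=np.arctan2(Y[k]+100,Z[k]-170); r=np.hypot(Y[k]+100,Z[k]-170)
for lo in range(20,120,15):
    j=(r>lo)&(r<lo+15); print(lo,j.sum(),(np.median(l[j])+.15).round(3) if j.any() else '')
```

```text
t 35.85 pos [ 602.3 -183.9  236.8] xang 273.9 F [-4.1  2.1 18.8] op 31.5
 rel [ 8.2 -7.2  1.4] [-0.1  0.1  0.1]
20 16 0.752
35 12 0.925
50 10 0.886
65 13 0.911
80 10 0.942
95 6 0.943
110 0
```

>>> play_rows:
  plan:
    - [1,-1,1.2,0,0,0,0]
    - [1,-2,2.4,0,0,0,0]
    - [1,-2,2.4,0,0,0,0]

```text
t: 36.22
position: [0.6022, -0.1822, 0.2348]
ee_rot: [[0.067, 0.003, 0.998], [-0.998, -0.002, 0.067], [0.002, -1.0, 0.003]]
wrist_force: [-4.2, 0.3, 22.2]
opening: 0.0317
```

Run:
```python
from h import *
rel([604.2,-192,244],273.8)
a=np.array([.9978,.0664]);y=np.array([-.0664,.9978]);O=np.array([604.5,-197])
save('scene','s15');save('top','t15')
for f in ('s13','s14','s15','t12','t15'):
    im,d,m=load(f)
    P=cloud(d,m)*1000; q=P[:,:,:2]-O; X=q@a; Y=q@y; Z=P[:,:,2]
    r=np.hypot(Y+100,Z-170); l=np.arctan2(Y+100,Z-170)+.15
    k=(abs(X)<12)&(Z>180)&(r>45)&(r<110)&(l>-.3)&(l<1.3)
    # fit offset-insensitive slope
    Yk,Zk=Y[k]+100,Z[k]-170
    if k.sum()<8: print(f,k.sum()); continue
    vx,vy,x0,y0=cv2.fitLine(np.float32(np.c_[Yk,Zk]),cv2.DIST_HUBER,0,.01,.01).ravel(); s=np.sign(vy)
    print(f,k.sum(),'polar',np.median(l[k]).round(3),'slope',round(float(np.arctan2(vx*s,vy*s)+.15),3),'perp off',round(float(x0*vy*s-y0*vx*s),1))
```

```text
t 36.23 pos [ 602.2 -182.2  234.8] xang 273.9 F [-4.2  0.3 22.2] op 31.7
 rel [ 9.9 -9.2  1.4] [-0.2  0.1  0.1]
s13 76 polar -0.002 slope -0.011 perp off 0.6
s14 42 polar 0.926 slope 1.015 perp off -7.0
s15 46 polar 0.959 slope 1.069 perp off -8.7
t12 0
t15 0
```

Run:
```python
import numpy as np
f=lambda t:(140*np.sin(t-.15),140*np.cos(t-.15))
for c in range(6):
    t0=1-c/6; print([[1,round(f(t0)[0]-f(t0-(i+1)/30)[0],1),round(f(t0)[1]-f(t0-(i+1)/30)[1],1),0,0,0,0] for i in range(5)])
```

```text
[[1, np.float64(3.1), np.float64(-3.5), 0, 0, 0, 0], [1, np.float64(6.4), np.float64(-6.8), 0, 0, 0, 0], [1, np.float64(9.7), np.float64(-10.0), 0, 0, 0, 0], [1, np.float64(13.2), np.float64(-13.2), 0, 0, 0, 0], [1, np.float64(16.8), np.float64(-16.2), 0, 0, 0, 0]]
[[1, np.float64(3.7), np.float64(-2.9), 0, 0, 0, 0], [1, np.float64(7.4), np.float64(-5.6), 0, 0, 0, 0], [1, np.float64(11.3), np.float64(-8.3), 0, 0, 0, 0], [1, np.float64(15.2), np.float64(-10.8), 0, 0, 0, 0], [1, np.float64(19.2), np.float64(-13.2), 0, 0, 0, 0]]
[[1, np.float64(4.1), np.float64(-2.2), 0, 0, 0, 0], [1, np.float64(8.3), np.float64(-4.3), 0, 0, 0, 0], [1, np.float64(12.5), np.float64(-6.3), 0, 0, 0, 0], [1, np.float64(16.8), np.float64(-8.1), 0, 0, 0, 0], [1, np.float64(21.2), np.float64(-9.8), 0, 0, 0, 0]]
[[1, np.float64(4.4), np.float64(-1.5), 0, 0, 0, 0], [1, np.float64(8.9), np.float64(-2.9), 0, 0, 0, 0], [1, np.float64(13.4), np.float64(-4.1), 0, 0, 0, 0], [1, np.float64(17.9), np.float64(-5.2), 0, 0, 0, 0], [1, np.float64(22.5), np.float64(-6.1), 0, 0, 0, 0]]
[[1, np.float64(4.6), np.float64(-0.8), 0, 0, 0, 0], [1, np.float64(9.2), np.float64(-1.4), 0, 0, 0, 0], [1, np.float64(13.9), np.float64(-1.9), 0, 0, 0, 0], [1, np.float64(18.5), np.float64(-2.2), 0, 0, 0, 0], [1, np.float64(23.2), np.float64(-2.3), 0, 0, 0, 0]]
[[1, np.float64(4.7), np.float64(0.0), 0, 0, 0, 0], [1, np.float64(9.3), np.float64(0.2), 0, 0, 0, 0], [1, np.float64(14.0), np.float64(0.5), 0, 0, 0, 0], [1, np.float64(18.6), np.float64(0.9), 0, 0, 0, 0], [1, np.float64(23.3), np.float64(1.6), 0, 0, 0, 0]]
```

>>> play_rows:
  plan:
    - [1,3.1,-3.5,0,0,0,0]
    - [1,6.4,-6.8,0,0,0,0]
    - [1,9.7,-10,0,0,0,0]
    - [1,13.2,-13.2,0,0,0,0]
    - [1,16.8,-16.2,0,0,0,0]

```text
t: 36.95
position: [0.603, -0.1975, 0.2494]
ee_rot: [[0.067, 0.001, 0.998], [-0.998, 0.001, 0.067], [-0.001, -1.0, 0.001]]
wrist_force: [2.2, 6.2, 4.7]
opening: 0.0316
```

>>> play_rows:
  plan:
    - [1,3.7,-2.9,0,0,0,0]
    - [1,7.4,-5.6,0,0,0,0]
    - [1,11.3,-8.3,0,0,0,0]
    - [1,15.2,-10.8,0,0,0,0]
    - [1,19.2,-13.2,0,0,0,0]

```text
t: 37.58
position: [0.6043, -0.2166, 0.2626]
ee_rot: [[0.067, 0.001, 0.998], [-0.998, 0.002, 0.067], [-0.001, -1.0, 0.001]]
wrist_force: [1.0, 5.9, 5.7]
opening: 0.0321
```

>>> play_rows:
  plan:
    - [1,4.1,-2.2,0,0,0,0]
    - [1,8.3,-4.3,0,0,0,0]
    - [1,12.5,-6.3,0,0,0,0]
    - [1,16.8,-8.1,0,0,0,0]
    - [1,21.2,-9.8,0,0,0,0]

```text
t: 38.2
position: [0.6058, -0.2377, 0.2728]
ee_rot: [[0.068, 0.002, 0.998], [-0.998, 0.001, 0.068], [-0.001, -1.0, 0.002]]
wrist_force: [1.6, 7.7, 9.9]
opening: 0.0313
```

```bash
cat > lv.py <<'E'
from h import *
import sys
rel([612.5,-317.7,289],273.8)
a=np.array([.9978,.0664]);y=np.array([-.0664,.9978]);O=np.array([604.5,-197])
im,d,m=save('scene',sys.argv[1])
P=cloud(d,m)*1000; q=P[:,:,:2]-O; X=q@a; Y=q@y; Z=P[:,:,2]
r=np.hypot(Y+100,Z-170); l=np.arctan2(Y+100,Z-170)+.15
k=(abs(X)<12)&(Z>180)&(r>45)&(r<110)&(l>-.3)&(l<1.3)
vx,vy,x0,y0=cv2.fitLine(np.float32(np.c_[Y[k],Z[k]]),cv2.DIST_HUBER,0,.01,.01).ravel(); s=np.sign(vy)
print(k.sum(),'polar',np.median(l[k]).round(3),'slope',round(float(np.arctan2(vx*s,vy*s)+.15),3))
E
python3 lv.py s16
```

```text
t 38.2 pos [ 605.8 -237.7  272.8] xang 273.9 F [1.6 7.7 9.9] op 31.3
 rel [ 80.2 -16.3   1.4] [-0.1  0.1 -0.1]
44 polar 0.543 slope 0.504
```

>>> play_rows:
  plan:
    - [1,4.4,-2,0,0,0,0]
    - [1,8.9,-3.9,0,0,0,0]
    - [1,13.4,-5.1,0,0,0,0]
    - [1,17.9,-6.2,0,0,0,0]
    - [1,22.5,-7.1,0,0,0,0]

```text
t: 38.88
position: [0.6073, -0.2604, 0.2798]
ee_rot: [[0.067, 0.002, 0.998], [-0.998, 0.001, 0.067], [-0.001, -1.0, 0.002]]
wrist_force: [-0.0, 6.4, 10.0]
opening: 0.0317
```

>>> play_rows:
  plan:
    - [1,4.6,-0.8,0,0,0,0]
    - [1,9.2,-1.4,0,0,0,0]
    - [1,13.9,-1.9,0,0,0,0]
    - [1,18.5,-2.2,0,0,0,0]
    - [1,23.2,-2.3,0,0,0,0]

```text
t: 39.5
position: [0.6089, -0.2839, 0.2829]
ee_rot: [[0.067, 0.002, 0.998], [-0.998, 0.0, 0.067], [0.0, -1.0, 0.002]]
wrist_force: [-1.7, 4.8, 16.8]
opening: 0.0316
```

>>> play_rows:
  plan:
    - [1,4.7,0,0,0,0,0]
    - [1,9.3,0.2,0,0,0,0]
    - [1,14,0.5,0,0,0,0]
    - [1,18.6,0.9,0,0,0,0]
    - [1,21,1.2,0,0,0,0]

```text
t: 40.12
position: [0.6103, -0.3055, 0.2822]
ee_rot: [[0.067, 0.003, 0.998], [-0.998, -0.001, 0.067], [0.001, -1.0, 0.003]]
wrist_force: [-2.1, 2.5, 21.1]
opening: 0.0317
```

```bash
python3 lv.py s17
```

```text
t 40.12 pos [ 610.3 -305.5  282.2] xang 273.8 F [-2.1  2.5 21.1] op 31.7
 rel [12.4 -6.7  1.4] [-0.2  0.   0.1]
70 polar 0.086 slope 0.095
```

>>> play_rows:
  plan:
    - [1,3,-1,0,0,0,0]
    - [1,6,-2,0,0,0,0]
    - [1,9,-2,0,0,0,0]
    - [1,12,-2,0,0,0,0]
    - [1,12,-2,0,0,0,0]

```text
t: 40.8
position: [0.6109, -0.3164, 0.2814]
ee_rot: [[0.067, 0.0, 0.998], [-0.998, 0.002, 0.067], [-0.002, -1.0, 0.0]]
wrist_force: [5.1, 4.0, -4.0]
opening: 0.0317
```

```bash
python3 lv.py s18
```

```text
t 40.8 pos [ 610.9 -316.4  281.4] xang 273.9 F [ 5.1  4.  -4. ] op 31.7
 rel [ 1.4 -7.6  1.5] [-0.   0.1 -0.1]
72 polar 0.022 slope 0.029
```

>>> play_rows:
  plan:
    - [1,2,0,0,0,0,0]
    - [1,4,0,0,0,0,0]
    - [1,5,0,0,0,0,0]
    - [1,5,0,0,0,0,0]

```text
t: 41.35
position: [0.6111, -0.319, 0.2811]
ee_rot: [[0.068, -0.001, 0.998], [-0.998, 0.006, 0.068], [-0.006, -1.0, -0.0]]
wrist_force: [3.2, 17.8, -2.7]
opening: 0.0319
```

```bash
python3 lv.py s19
```

```text
t 41.35 pos [ 611.1 -319.   281.1] xang 273.9 F [ 3.2 17.8 -2.7] op 31.9
 rel [-1.3 -7.9  1.5] [ 0.   0.1 -0.3]
78 polar 0.001 slope -0.001
```

>>> play_rows:
  plan:
    - [0.7,0,0,0,0,0,0]
    - [0.4,0,0,0,0,0,0]
    - [0.3,0,0,0,0,0,0]
    - [0.3,0,0,0,0,0,0]
    - [0.3,0,-30,0,0,0,0]
  squeeze: 40

```text
t: 42.02
position: [0.6099, -0.3219, 0.3102]
ee_rot: [[0.067, -0.004, 0.998], [-0.998, 0.002, 0.067], [-0.002, -1.0, -0.003]]
wrist_force: [-0.3, -0.7, 0.8]
opening: 0.0638
```

>>> play_rows:
  plan:
    - [0.3,0,-50,0,0,0,0]
    - [0.3,0,-50,0,0,0,0]

```text
t: 42.28
position: [0.612, -0.3232, 0.3664]
ee_rot: [[0.067, 0.006, 0.998], [-0.998, -0.004, 0.067], [0.004, -1.0, 0.006]]
wrist_force: [-0.8, -0.7, -1.1]
opening: 0.0638
```

>>> play_rows:
  plan:
    - [0.3,-20,0,7,0,0,0]
    - [0.3,-70,0,25,0,0,0]
    - [0.3,-120,0,42,0,0,0]
    - [0.3,-170,0,60,0,0,0]
    - [0.3,-217,0,77,0,0,0]

```text
t: 42.9
position: [0.673, -0.0976, 0.3608]
ee_rot: [[0.068, -0.002, 0.998], [-0.998, 0.001, 0.068], [-0.001, -1.0, -0.002]]
wrist_force: [-0.0, -1.0, 0.6]
opening: 0.0637
```

```bash
python3 lv.py s20
python3 - <<'E'
from h import *
from w import ring
rel([672.7,-97.2,53.5],273.8)
for n in('scene','top'):
    for g in((672.7,-97.2),(523.5,-107.2)): ring(n[0]+'20b',g,86,name=n)
E
```

```text
t 42.9 pos [673.  -97.6 360.8] xang 273.9 F [-0.  -1.   0.6] op 63.7
 rel [215.5  71.7 -75.1] [ 0.1  0.1 -0. ]
78 polar 0.005 slope 0.044
t 42.95 pos [674.2 -91.9 360.7] xang 274.1 F [ 0.2  7.1 -0.6] op 64.0
 rel [  6.1 307.2  -1.5] [ 0.1  0.3 -0.2]
s20b n 118 c [674.5 -99.7] rect ((674.1869506835938, -99.0426025390625), (53.10619354248047, 47.836639404296875), 40.47829055786133) z 86.0
s20b n 105 c [ 526.  -109.5] rect ((526.4503173828125, -109.69274139404297), (53.55260467529297, 47.508995056152344), 34.935909271240234) z 85.9
few 0
few 0
```

>>> play_rows:
  plan:
    - [0.3,0,50,0,0,0,0]
    - [0.3,0,110,0,0,0,0]
    - [0.3,0,170,0,0,0,0]
    - [0.3,0,220,0,0,0,0]
    - [0.3,0,240,0,0,0,0]

```text
t: 43.78
position: [0.6709, -0.1013, 0.1182]
ee_rot: [[0.065, -0.005, 0.998], [-0.998, 0.001, 0.065], [-0.001, -1.0, -0.005]]
wrist_force: [-0.0, 0.4, 1.3]
opening: 0.0635
```

>>> play_rows:
  plan:
    - [0.3,0,0,0,0,0,0]
    - [0.3,0,0,0,0,0,0]

```text
t: 44.02
position: [0.6736, -0.1012, 0.1231]
ee_rot: [[0.066, 0.001, 0.998], [-0.998, -0.0, 0.066], [0.0, -1.0, 0.001]]
wrist_force: [-0.0, -0.7, 0.8]
opening: 0.0637
```

```bash
python3 -c "
from h import *
rel([672.7,-97.2,54.5],273.8)"
```

```text
t 44.02 pos [ 673.6 -101.2  123.1] xang 273.8 F [-0.  -0.7  0.8] op 63.7
 rel [-4.1 68.6 -0.8] [-0.1  0.   0. ]
```

>>> play_rows:
  plan:
    - [0.3,-4,25,-1,0,0,0]
    - [0.3,-4,50,-1,0,0,0]
    - [0.3,-4,68,-1,0,0,0]
    - [0.3,-4,68,-1,0,0,0]
    - [1,-4,68,-1,0,0,0]

```text
t: 44.65
position: [0.6726, -0.0969, 0.0551]
ee_rot: [[0.067, 0.002, 0.998], [-0.998, -0.0, 0.067], [0.0, -1.0, 0.002]]
wrist_force: [0.6, 0.1, -0.5]
opening: 0.0567
```

>>> play_rows:
  plan:
    - [1,0,0,0,0,0,0]
    - [1,0,0,0,0,0,0]
    - [1,0,0,0,0,0,0]
    - [1,0,0,0,0,0,0]

```text
t: 45.15
position: [0.6726, -0.0968, 0.0551]
ee_rot: [[0.067, 0.002, 0.998], [-0.998, -0.001, 0.067], [0.001, -1.0, 0.002]]
wrist_force: [-0.4, -0.6, 5.8]
opening: 0.0504
```

>>> play_rows:
  plan:
    - [1,0,-15,0,0,0,0]
    - [1,0,-40,0,0,0,0]
    - [1,0,-70,0,0,0,0]
    - [1,0,-90,0,0,0,0]
    - [1,0,-90,0,0,0,0]

```text
t: 45.78
position: [0.6729, -0.0968, 0.1463]
ee_rot: [[0.067, 0.003, 0.998], [-0.998, -0.001, 0.067], [0.001, -1.0, 0.003]]
wrist_force: [-0.0, 0.3, -1.5]
opening: 0.051
```

```bash
python3 -c "
from h import *
rel([657,88,29],273.8)"
```

```text
t 45.77 pos [672.9 -96.8 146.3] xang 273.8 F [-0.   0.3 -1.5] op 51.0
 rel [-185.6  117.1   -3.8] [-0.2  0.   0.1]
```

>>> play_rows:
  plan:
    - [1,-30,0,-1,0,0,0]
    - [1,-80,0,-2,0,0,0]
    - [1,-130,0,-3,0,0,0]
    - [1,-170,0,-4,0,0,0]
    - [1,-185,0,-4,0,0,0]

```text
t: 46.4
position: [0.6545, 0.0899, 0.1431]
ee_rot: [[0.069, -0.001, 0.998], [-0.998, 0.0, 0.069], [-0.0, -1.0, -0.001]]
wrist_force: [0.9, -0.1, -1.4]
opening: 0.0504
```

>>> play_rows:
  plan:
    - [1,0,30,0,0,0,0]
    - [1,0,60,0,0,0,0]
    - [1,0,90,0,0,0,0]
    - [1,0,105,0,0,0,0]
    - [1,0,105,0,0,0,0]

```text
t: 47.02
position: [0.655, 0.0873, 0.038]
ee_rot: [[0.067, -0.002, 0.998], [-0.998, -0.0, 0.067], [0.0, -1.0, -0.002]]
wrist_force: [1.1, -0.8, -2.5]
opening: 0.0506
```

```bash
python3 -c "
from h import *
rel([657,88,31],273.8)"
```

```text
t 47.02 pos [655.   87.3  38. ] xang 273.8 F [ 1.1 -0.8 -2.5] op 50.6
 rel [-0.5  7.   2.1] [0.1 0.  0. ]
```

>>> play_rows:
  plan:
    - [1,0,4,0,0,0,0]
    - [1,0,7,0,0,0,0]
    - [1,0,7,0,0,0,0]

```text
t: 47.4
position: [0.6556, 0.0877, 0.0322]
ee_rot: [[0.067, 0.0, 0.998], [-0.998, 0.0, 0.067], [0.0, -1.0, 0.0]]
wrist_force: [-0.5, 0.7, -1.7]
opening: 0.0506
```

>>> play_rows:
  plan:
    - [0.9,0,0,0,0,0,0]
    - [0.3,0,0,0,0,0,0]
    - [0.3,0,0,0,0,0,0]
    - [0.3,0,0,0,0,0,0]
    - [0.3,0,0,0,0,0,0]

```text
t: 48.02
position: [0.6555, 0.0877, 0.0319]
ee_rot: [[0.067, 0.0, 0.998], [-0.998, 0.0, 0.067], [-0.0, -1.0, 0.0]]
wrist_force: [0.3, 0.1, 0.2]
opening: 0.0637
```

>>> play_rows:
  plan:
    - [0.3,0,-20,0,0,0,0]
    - [0.3,0,-60,0,0,0,0]
    - [0.3,0,-110,0,0,0,0]
    - [0.3,0,-110,0,0,0,0]

```text
t: 48.52
position: [0.6581, 0.0879, 0.1476]
ee_rot: [[0.067, 0.008, 0.998], [-0.998, 0.0, 0.067], [0.0, -1.0, 0.008]]
wrist_force: [0.8, 0.6, -0.8]
opening: 0.0641
```

```bash
python3 -c "
from h import *
from w import ring
ring('s21',(656,88),61,name='scene')
rel([523.5,-106.5,120],273.8)"
```

```text
s21 n 143 c [656.9  84.1] rect ((656.0546264648438, 84.9800033569336), (52.774818420410156, 48.668731689453125), 31.509164810180664) z 60.7
t 48.58 pos [656.8  87.8 145.1] xang 273.8 F [-0.1  0.2 -1. ] op 64.0
 rel [ 184.9   24.5 -146.1] [-0.3  0.   0. ]
```

>>> play_rows:
  plan:
    - [0.3,35,0,-28,0,0,0]
    - [0.3,80,5,-63,0,0,0]
    - [0.3,125,15,-99,0,0,0]
    - [0.3,165,22,-130,0,0,0]
    - [0.3,185,22,-146,0,0,0]

```text
t: 49.2
position: [0.5199, -0.1081, 0.1192]
ee_rot: [[0.065, -0.002, 0.998], [-0.998, 0.001, 0.065], [-0.001, -1.0, -0.002]]
wrist_force: [0.1, -0.1, -0.4]
opening: 0.0641
```

>>> play_rows:
  plan:
    - [0.3,0,0,0,0,0,0]
    - [0.3,0,0,0,0,0,0]

```text
t: 49.45
position: [0.5225, -0.1063, 0.1199]
ee_rot: [[0.067, -0.0, 0.998], [-0.998, 0.0, 0.067], [-0.0, -1.0, -0.0]]
wrist_force: [0.8, -0.0, 0.8]
opening: 0.0639
```

```bash
python3 -c "
from h import *
rel([523.9,-107,54.5],273.8)"
```

```text
t 49.45 pos [ 522.5 -106.3  119.9] xang 273.8 F [ 0.8 -0.   0.8] op 63.9
 rel [ 0.8 65.4  1.4] [ 0.  0. -0.]
```

Grip, lift, and carry to (572, 88).

>>> play_rows:
  plan:
    - [0.3,1,25,1.5,0,0,0]
    - [0.3,1,50,1.5,0,0,0]
    - [0.3,1,65,1.5,0,0,0]
    - [0.3,1,65,1.5,0,0,0]
    - [1,1,65,1.5,0,0,0]

```text
t: 50.08
position: [0.5243, -0.1075, 0.0555]
ee_rot: [[0.067, 0.001, 0.998], [-0.998, -0.0, 0.067], [0.0, -1.0, 0.001]]
wrist_force: [0.5, 0.0, 0.7]
opening: 0.0563
```

>>> play_rows:
  plan:
    - [1,0,0,0,0,0,0]
    - [1,0,0,0,0,0,0]
    - [1,0,0,0,0,0,0]
    - [1,0,0,0,0,0,0]

```text
t: 50.58
position: [0.5243, -0.1076, 0.0556]
ee_rot: [[0.067, 0.001, 0.998], [-0.998, -0.0, 0.067], [0.0, -1.0, 0.001]]
wrist_force: [-0.2, 2.7, 7.2]
opening: 0.0508
```

>>> play_rows:
  plan:
    - [1,0,-15,0,0,0,0]
    - [1,0,-40,0,0,0,0]
    - [1,0,-70,0,0,0,0]
    - [1,0,-90,0,0,0,0]
    - [1,0,-90,0,0,0,0]

```text
t: 51.2
position: [0.5246, -0.1079, 0.1468]
ee_rot: [[0.067, 0.003, 0.998], [-0.998, -0.001, 0.067], [0.001, -1.0, 0.003]]
wrist_force: [-0.7, -0.4, -3.7]
opening: 0.0511
```

```bash
python3 -c "
from h import *
rel([572,88,31],273.8)"
```

```text
t 51.2 pos [ 524.6 -107.9  146.8] xang 273.8 F [-0.7 -0.4 -3.7] op 51.1
 rel [-192.4  115.8   60.1] [-0.2  0.   0.1]
```

>>> play_rows:
  plan:
    - [1,-30,0,9,0,0,0]
    - [1,-80,0,25,0,0,0]
    - [1,-130,0,41,0,0,0]
    - [1,-175,0,55,0,0,0]
    - [1,-192,0,60,0,0,0]

```text
t: 51.82
position: [0.5705, 0.0903, 0.1441]
ee_rot: [[0.069, -0.001, 0.998], [-0.998, 0.0, 0.069], [-0.0, -1.0, -0.001]]
wrist_force: [0.0, -0.3, -2.8]
opening: 0.0512
```

>>> play_rows:
  plan:
    - [1,0,30,0,0,0,0]
    - [1,0,60,0,0,0,0]
    - [1,0,90,0,0,0,0]
    - [1,0,105,0,0,0,0]
    - [1,0,105,0,0,0,0]

```text
t: 52.45
position: [0.5701, 0.0876, 0.0391]
ee_rot: [[0.067, -0.002, 0.998], [-0.998, -0.0, 0.067], [0.0, -1.0, -0.002]]
wrist_force: [0.1, 0.7, -2.5]
opening: 0.0512
```

```bash
python3 -c "
from h import *
rel([572,88,32],273.8)"
```

```text
t 52.45 pos [570.1  87.6  39.1] xang 273.8 F [ 0.1  0.7 -2.5] op 51.2
 rel [-0.2  7.1  1.9] [0.1 0.  0. ]
```

>>> play_rows:
  plan:
    - [1,0,4,0,0,0,0]
    - [1,0,7,0,0,0,0]
    - [1,0,7,0,0,0,0]

```text
t: 52.82
position: [0.5709, 0.088, 0.0332]
ee_rot: [[0.067, 0.0, 0.998], [-0.998, 0.0, 0.067], [0.0, -1.0, 0.0]]
wrist_force: [-0.4, -0.5, -1.2]
opening: 0.0509
```

>>> play_rows:
  plan:
    - [0.9,0,0,0,0,0,0]
    - [0.3,0,0,0,0,0,0]
    - [0.3,0,0,0,0,0,0]
    - [0.3,0,0,0,0,0,0]
    - [0.3,0,0,0,0,0,0]

```text
t: 53.45
position: [0.5708, 0.0881, 0.033]
ee_rot: [[0.067, 0.0, 0.998], [-0.998, 0.0, 0.067], [-0.0, -1.0, 0.0]]
wrist_force: [0.2, -0.4, -1.3]
opening: 0.0639
```

>>> play_rows:
  plan:
    - [0.3,0,-20,0,0,0,0]
    - [0.3,0,-60,0,0,0,0]
    - [0.3,0,-110,0,0,0,0]
    - [0.3,0,-170,0,0,0,0]

```text
t: 53.95
position: [0.5701, 0.088, 0.204]
ee_rot: [[0.067, -0.002, 0.998], [-0.998, -0.0, 0.067], [-0.0, -1.0, -0.002]]
wrist_force: [0.3, 0.7, -0.1]
opening: 0.0636
```

>>> play_rows:
  plan:
    - [0.3,30,0,-30,0,0,0]
    - [0.3,70,0,-70,0,0,0]
    - [0.3,110,0,-100,0,0,0]
    - [0.3,150,0,-130,0,0,0]
    - [0.3,150,0,-130,0,0,0]

```text
t: 54.58
position: [0.4495, -0.0723, 0.2031]
ee_rot: [[0.064, -0.0, 0.998], [-0.998, -0.0, 0.064], [0.0, -1.0, -0.0]]
wrist_force: [1.1, -0.0, -0.0]
opening: 0.0639
```

```bash
python3 lv.py s23
python3 - <<'E'
from h import *
from w import ring
for n in('scene','top'):
    for g in((656,86),(571,87)): ring(n[0]+'23b',g,61,name=n)
im,d,m=load('t23b'); im2,_,_=load('s23b')
o=np.hstack([im,im2]); cv2.imwrite('pics/end.png',cv2.resize(o,(800,300),interpolation=3)[:,:,::-1])
cv2.imwrite('pics/s23c.png',cv2.resize(im2[110:310,80:440],None,fx=2.2,fy=2.2,interpolation=2)[:,:,::-1])
P=cloud(d,m)
for n,c in [('short',(188,184)),('tall',(145,216)),('slim',(181,214)),('o1',(139,250)),('o2',(113,268))]:
    u,v=c; Q=P[v-20:v+20,u-20:u+20].reshape(-1,3); Q=Q[(Q[:,2]>.02)&(Q[:,2]<.11)]; Q=Q[np.hypot(*(Q[:,:2]-plane([c],m,.05)[0,:2]).T)<.04]
    zt=np.percentile(Q[:,2],85); T=Q[Q[:,2]>zt-.006]; print(n,np.round(cv2.minAreaRect(np.float32(T[:,:2]*1000))[0]))
E
```

```text
t 54.58 pos [449.5 -72.3 203.1] xang 273.7 F [ 1.1 -0.  -0. ] op 63.9
 rel [255.3 -85.9 146.9] [ 0.  -0.1  0. ]
77 polar 0.014 slope -0.005
s23b n 141 c [657.5  84.7] rect ((658.6712036132812, 85.62448120117188), (52.993202209472656, 49.21216583251953), 51.26185607910156) z 60.5
s23b n 122 c [572.4  86.3] rect ((571.734375, 86.00305938720703), (53.87324905395508, 49.76352310180664), 41.53782653808594) z 60.5
t23b n 140 c [656.6  86.8] rect ((656.608642578125, 86.37342834472656), (49.824668884277344, 48.1207389831543), 89.72107696533203) z 60.4
t23b n 142 c [572.1  88.4] rect ((572.9275512695312, 88.56002044677734), (46.49913787841797, 49.68033218383789), 89.25408172607422) z 60.3
short [632. 238.]
tall [535. 356.]
slim [542. 254.]
o1 [441. 371.]
o2 [391. 446.]
```

View pics/s23c.png

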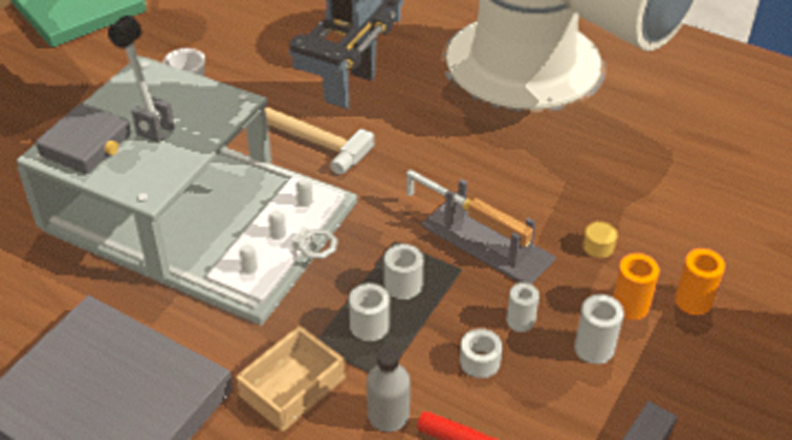

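```bash
python3 -c "
from workcell import ctrl
print(ctrl.finish_job())"
```

```text
the job is handed in; nothing more can be done
None
```

I completed the whole sequence in the order asked and handed the job in at about 55 s of the 210 s allowed.

- **Carriage and rod:** I caught the eye with the hooked rod, drew the carriage out until it met the stop (about 21 N on the wrist), and put the rod back in its rest.
- **Sleeves on posts:** There were only two sleeves of the right size. I put them on posts 2 and 0; their tops measured 85 to 86 mm, which is fully down.
- **Lever:** I pulled it against its end stop, where the image put it at roughly 1.0 rad. I eased it back while still gripping it until it pressed on its rest stop, then let go.
- **Mat:** Both sleeves stand upright on the mat, with tops at 60 to 61 mm where 61 mm is expected.

In the last pictures the lever is at 0, the rod is in its rest and the carriage is still out. I remeasured the short, tall, slim and two orange sleeves, all within 1 mm of where they started. I did not measure the other objects on the bench again.

Three things did not go cleanly:
- **First grip on the rod:** It closed too late and held only the top few millimetres. I set the rod back in its rest and gripped it again.
- **Second sleeve:** It was pressed onto the deck with about 65 N at the wrist for a moment, under the 120 N limit.
- **Lever knob:** It slipped about 10 mm in the fingers at the end stop but stayed held.

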